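# Seat the magnifying lens in its three-point cell

### The job

Fit the loose magnifying lens into the stand magnifier: push the sprung jaw back with the rim of the lens, lower the lens between the jaw and the two posts, and press it gently down until you feel it bear on the three seat studs. Then let go, so that it stays level on the studs, held between the jaw and both posts and unable to rock. Do not force anything, and leave the other things on the table where they are.

Things in the scene. Friction and masses are not known exactly. Their poses are not given: they have to be found in the camera images.
- lens: The lens: a flat round disc, glass in a smooth black ring, 60 mm in diameter and 14 mm thick (the glass bulges another 4 mm on top), about 120 g, lying flat on the table, loose. Origin at the centre of its underside, z up. Being round it can be gripped from above across any diameter.
- foot: Grey base plate of the stand magnifier, 150 x 120 x 12 mm, fixed to the table. Origin on the table at the axis on which the lens is to sit; x points from the sprung jaw to the two posts, z up. It carries the seat: three upright studs 6 mm thick with round rubber tips, 21 mm from the axis at 180, 60 and -60 degrees from x, joined by a thin ring (see cell_axis for their height).
- cell: The holder around the lens, fixed on the foot, with the same origin and axes as the foot; it carries the two fixed posts and the sprung jaw. More than 25 N between the lens and a post is too much. The sides at +y and -y are free for fingers.
- cell_axis (a point): Point on the lens axis, on top of the base plate, 12 mm above the table. Axes as the foot. The stud tips' height is adjustable and NOT reported: 28 to 54 mm above the table, all three alike; find it by lowering the lens until it bears. The studs sink together, sprung, 0.2 mm per newton, at most 6 mm. More than 12 N between lens and studs is too much.
- post_a: Fixed white nylon post (slick) on the +y side, 8 x 10 mm, from the base plate up to 70 mm above the table. Origin on its inner face at table height, 30 mm from the axis, at +40 degrees from the foot's x. Its flat inner face looks at the axis.
- post_b: Fixed white nylon post (slick) on the -y side, the same as post_a, at -40 degrees from the foot's x.
- jaw (a joint): Travel of the sprung jaw away from the axis (along the foot's -x), in m: 0 free, 0.010 at its stop. Its spring pushes it towards the posts with 4 N at 0, rising by 0.6 N per mm (10 N at the stop). With the lens home against both posts it reads about 0.004.
- jaw_face (a point): Point on the smooth aluminium jaw's inner face, 70 mm above the table. Free, the face stands 26 mm from the axis on the foot's -x side, so the lens must push it back by 4 mm to be home. The jaw is 12 mm wide; its upright face spans 24 to 81 mm above the table (higher than the posts), and above that a lip leans outwards by 6 mm up to 93 mm.
- phone: Bystander: black phone, 150 x 72 x 8.5 mm, lying on the table. Origin under its centre.
- pebble: Bystander: white pebble, 44 mm across, 19 mm high. Origin under its centre.
- jar: Bystander: closed glass jar, 56 mm across, 75 mm high. Origin under its centre.
Things that resemble listed ones, but are neither listed nor needed, are in the scene too. What is shaped like the lens but brown or red is not meant.

How it is judged:
By the outcome, as a careful person would: the job done as asked, in the order asked, and still so for the second after the job is handed in, with the robot touching nothing.
It also fails if it takes over 54 s, if anything falls off the work surface, if the arm or the gripper's body presses on something with over 40 N, if the wrist force passes 120 N, or if a joint passes its speed limit or range.

### The arm

A 6-joint arm with a two-finger parallel gripper is mounted at the origin on the work surface. World frame = base frame: x ahead of the robot, y to its left, z up, the work surface at z = 0. Lengths are in m, angles in rad, forces in N, time in s.
With the tool pointing down it reaches from about 0.375 to 0.975 m from the base axis. Payload 3.8 kg.
Tool frame: the origin (TCP) lies between the finger pads; the fingertips stand 17 mm ahead of it and the grasp point (between the pads) lies 2 mm behind it; y points along the fingers, z is the direction in which the jaws open and shut, and the axes are right-handed (so a half turn about y gives the same grasp; the last joint's range is limited). The gripper opens to 85 mm and grips with 20 to 120 N. Pads are 22 mm wide; open, the fingers measure 114 mm over their backs; the gripper's body (76 mm by 85 mm) begins 54 mm behind the grasp point. The pads swing forward as they close: fully open they stand 13 mm farther back than shut.
Start: joints at [1.31, 0.264, 1.604, -0, 1.274, -0.037], TCP at [0.15, 0.658, 0.248] pointing down, gripper open.
Joint ranges: [-2.63, 2.63], [-0.94, 2.18], [0.31, 2.57], [-1.31, 4.45], [0, 2.66], [-2.55, 2.55]. Speed limits (rad/s): [2.57, 2.57, 3.14, 3.14, 3.14, 3.14].

### API

Orientations are given as a rotation vector (axis times angle).
In Python, from workcell import bot, eyes, nets gives the robot as it stands. The module is installed in compiled form; this text tells all that it offers.
- The arm moves only by the tool jog_arm, never from a script. Its arguments are lists of equal length, an entry for each row: "turn": the turn, a rotation vector about the tool's x, y, z in rad, a list of three; "slide": the shift along the tool's x, y, z in mm, a list of three; "grip": the opening in per cent of the stroke, from 0 (shut) to 100 (fully open). A call has 1 to 5 rows; each row shifts and turns the commanded pose from where the row before left it, along the tool's axes as they then stand; what a row does not reach is not made up. A row lasts 1/10 s, in which the tool goes at most 50 mm and 8.59 degrees, less where a joint would pass 70% of its speed; a pose out of reach is approached as far as the arm can. A call with a gripper value outside its range is refused whole. The fingers move at their own pace and stop on an object; "newtons" is the grip in N (left out, the last holds). Time passes only in rows, so rows that do not move let the fingers close. It gives the time, the measured TCP pose, the force and the opening at its end, in the units of the state.
- bot.read_state(): the state, without advancing time (a new reading comes with each control period).
- eyes.read_camera(name): name is "scene" or "top" or "wrist"; returns a dict with "img" (384x512x3 uint8, red, green, blue), "depth" (384x512 float32, m along the optical axis (not along the pixel's ray), 0 where there is no reading), "intrinsics" (3x3 intrinsics, pixels), "distortion" ([k1, k2, p1, p2, k3] as OpenCV has them; the pictures are not rectified), "position" and "rotation" of the camera in the world. Camera axes: x right, y down, z forward; pixel columns grow to the right and rows downward; lengths in m; the calibration is good to about 2 mm. A picture is of the moment at which its call begins.
- bot.finish_job(): hands the job in, once; it reports no verdict.
Trained networks look in a picture, given as the dict that the camera call returned (one of the last four; its "shot" number tells which), for a name from the list of things; names that differ only in an ending like _2 or _b are one class to them, and where a whole thing is asked for, a point or a joint stands for the part that bears it (a point fixed in the world has none). Each returns a list of dicts, best first, with "conf" (0 to 1); they miss things now and then, are a little off and sometimes report something else, mostly with a low value. They report only what shows in the picture. A call takes as long as a camera call. They do not tell look-alikes from the thing itself.
- nets.search_frame(thing, picture): "xyz" ([x, y, z] in m, in the coordinates of the camera as it stood for that picture, good to about 4 mm: the middle of the surface that is visible of it).
The state is a dict: "time": time; "q": joint angles; "joint_vel": joint speeds; "joint_torque": joint torques, N m; "tool_pos": TCP position; "tcp_rot": TCP orientation; "wrist_force": force on the tool from outside, world axes, zero at the start; "torque": the same for the moment, N m; "width": opening from 0.0 (shut) to 1.0 (fully open).
Only numpy, scipy, OpenCV 4.12 (cv2) and the standard library are available. Lean on these libraries where they do the work, as an engineer would, in place of code of your own. Each camera call takes 0.05 s, during which the arm holds its last target.

## Working session

There is one attempt and no reset: what is moved stays moved. The work goes in short steps, Python scripts to look and compute and a tool call to move; the robot and the scene stay as the last step left them, time stands still between calls to the robot, and variables do not carry over. Pictures are saved under pics/ and viewed, and the job is handed in when it is done.

Besides the shell and the picture viewer there is one more tool, called after "Request:" as name(argument=value, ...) on one line, values as JSON. jog_arm: Moves the arm, as the interface text tells. Its arguments: {"type":"object","properties":{"turn":{"type":"array"},"slide":{"type":"array"},"grip":{"type":"array"},"newtons":{"type":"number"}},"required":["turn","slide","grip"]}

```bash
mkdir -p pics; ls; python3 - <<'E'
from workcell import bot, eyes, nets
import cv2, numpy as np, pickle
s=bot.read_state(); print(s)
for n in ["scene","top"]:
    d=eyes.read_camera(n); cv2.imwrite(f"pics/{n}0.png",d["img"][:,:,::-1]); pickle.dump(d,open(f"{n}0.pkl","wb"))
    R=np.array(d["rotation"]);p=np.array(d["position"]);print(n,p,R.shape,d["intrinsics"],d["distortion"],d["shot"])
    if R.shape==(3,):R=cv2.Rodrigues(R)[0]
    for t in ["lens","foot","cell","post_a","jaw","phone","pebble","jar"]:
        try:
            for r in nets.search_frame(t,d)[:4]:
                c=np.array(r["xyz"]);K=d["intrinsics"]
                px=cv2.projectPoints(c[None],np.zeros(3),np.zeros(3),np.array(K),np.array(d["distortion"]))[0].ravel()
                print(n,t,round(r["conf"],2),(R@c+p).round(3),px.round())
        except Exception as e: print(t,e)
print(bot.read_state()["time"])
E
```

```text
pics
{'time': 0.0, 'q': array([ 1.31012340e+00,  2.64783782e-01,  1.60542418e+00, -1.77987706e-05,
        1.27373736e+00, -3.68900661e-02]), 'joint_vel': array([-0.00022611, -0.00145364,  0.00048332, -0.00058123, -0.00029134,
       -0.00103043]), 'joint_torque': array([-3.34510187e-04, -5.15104294e+01, -3.67302489e+01,  1.60737563e-04,
        1.29548932e-02,  6.53763550e-07]), 'tool_pos': array([0.14960813, 0.65746219, 0.24691429]), 'tcp_rot': array([-1.5659779 ,  0.17600553, -0.1754831 ]), 'wrist_force': array([0.21195696, 0.01981297, 0.05271713]), 'torque': array([-0.00944083, -0.05029611,  0.04872835]), 'width': 0.9982337655453379}
scene [1.27709216 0.04767357 0.5962569 ] (3,) [[374.93363354   0.         252.52676167]
 [  0.         374.93363354 187.32355717]
 [  0.           0.           1.        ]] [-0.12172449  0.          0.          0.          0.        ] 1
scene lens 0.68 [0.629 0.27  0.016] [327. 205.]
scene lens 0.63 [0.549 0.11  0.015] [257. 187.]
scene lens 0.57 [0.52  0.23  0.015] [302. 178.]
scene foot 0.57 [ 0.567 -0.168  0.009] [144. 196.]
scene cell 0.63 [ 0.56
[... 186 characters left out ...]
bble 0.47 [0.471 0.014 0.015] [218. 169.]
scene jar 0.78 [0.533 0.386 0.047] [365. 170.]
top [0.53121797 0.0831261  0.82250617] (3,) [[359.28467445   0.         251.23861596]
 [  0.         359.28467445 191.63513045]
 [  0.           0.           1.        ]] [0.01215055 0.         0.         0.         0.        ] 2
top lens 0.72 [0.54  0.108 0.015] [252. 214.]
top lens 0.6 [0.614 0.271 0.013] [181. 181.]
top lens 0.59 [0.508 0.224 0.012] [201. 228.]
top foot 0.72 [ 0.548 -0.171  0.013] [377. 212.]
top cell 0.95 [ 0.523 -0.164  0.038] [378. 224.]
top post_a 0.48 [ 0.57  -0.206  0.042] [398. 202.]
top phone 0.65 [0.795 0.014 0.013] [294. 103.]
top jar 0.56 [0.515 0.379 0.074] [122. 224.]
0.9
```

View images.

```bash
python3 - <<'E'
import cv2
a=cv2.imread("pics/top0.png");
cv2.imwrite("pics/top0c.png",cv2.resize(a[130:280,100:250],None,fx=4,fy=4,interpolation=cv2.INTER_CUBIC))
cv2.imwrite("pics/top0l.png",cv2.resize(a[180:250,215:295],None,fx=7,fy=7,interpolation=cv2.INTER_CUBIC))
cv2.imwrite("pics/top0d.png",cv2.resize(a[150:270,310:450],None,fx=5,fy=5,interpolation=cv2.INTER_CUBIC))
E
```

```text
(no output)
```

View pics/top0.png

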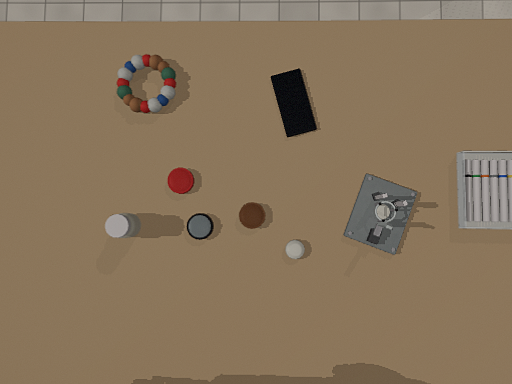

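View pics/scene0.png

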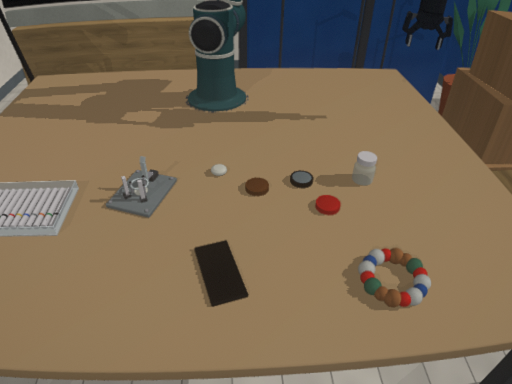

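View pics/top0d.png

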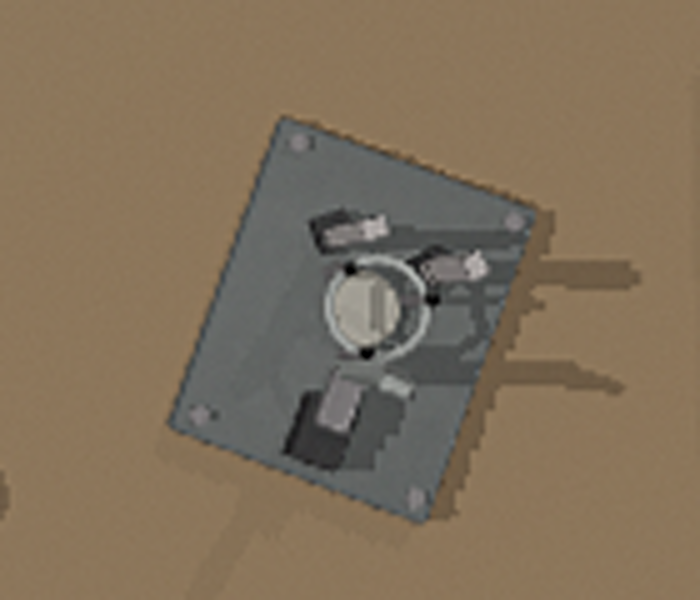

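View pics/top0c.png

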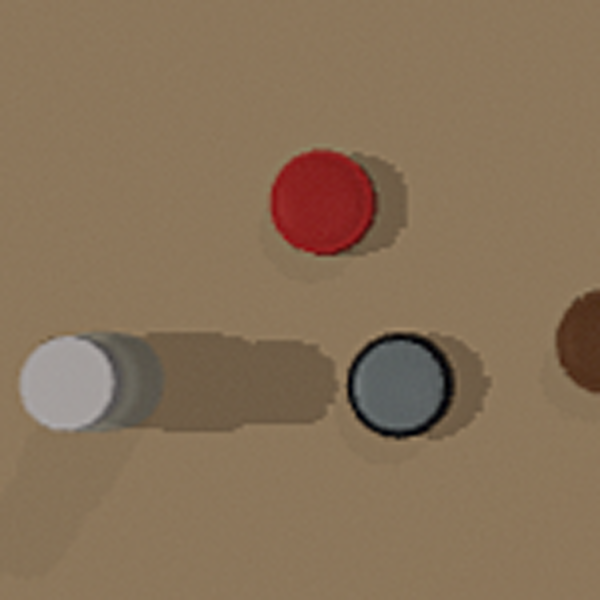

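View pics/top0l.png

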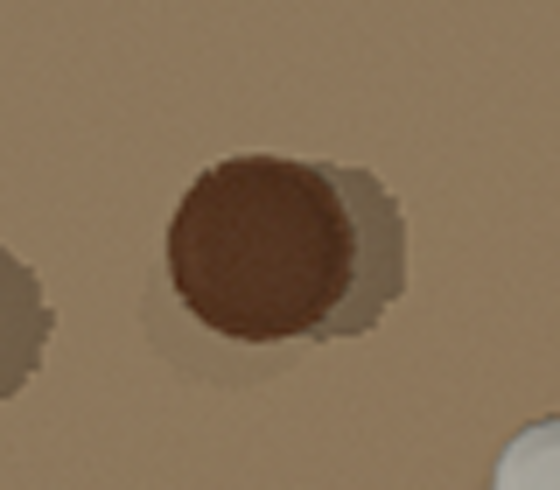

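```bash
cat > h.py <<'E'
import numpy as np, cv2, pickle
from scipy.spatial.transform import Rotation as Ro
from workcell import bot, eyes, nets
def cam(d):
    R=np.array(d["rotation"]); R=cv2.Rodrigues(R)[0] if R.shape==(3,) else R
    return R,np.array(d["position"]),np.array(d["intrinsics"]),np.array(d["distortion"])
def px2w(d,uv,z):
    R,p,K,D=cam(d)
    n=cv2.undistortPoints(np.array(uv,float).reshape(-1,1,2),K,D).reshape(-1,2)
    r=np.c_[n,np.ones(len(n))]@R.T
    return p+r*((z-p[2])/r[:,2])[:,None]
def w2px(d,P):
    R,p,K,D=cam(d)
    return cv2.projectPoints((np.array(P,float).reshape(-1,3)-p)@R,np.zeros(3),np.zeros(3),K,D)[0].reshape(-1,2)
def snap(n,f):
    d=eyes.read_camera(n); cv2.imwrite(f"pics/{f}.png",d["img"][:,:,::-1]); pickle.dump(d,open(f+".pkl","wb")); return d
def st():
    s=bot.read_state(); R=Ro.from_rotvec(s["tcp_rot"]).as_matrix()
    print("t",round(s["time"],2),"pos",(s["tool_pos"]*1000).round(2),"F",s["wrist_force"].round(2),"T",s["torque"].round(3),"w",round(s["width"],4),"q",s["q"].round(3)); return s,R
def go(pos,yaw):
    # yaw: world angle of tool z (opening) axis; tool y down
    s,R=st()
    zt=np.array([np.cos(yaw),np.sin(yaw),0]); yt=np.array([0,0,-1.]); Rt=np.c_[np.cross(yt,zt),yt,zt]
    rv=Ro.from_matrix(R.T@Rt).as_rotvec()
    d=np.array(pos)-s["tool_pos"]
    print("turn(rad)",rv.round(4),"deg",np.degrees(np.linalg.norm(rv)).round(2),"slide before turn mm",(R.T@d*1000).round(2)," after turn",(Rt.T@d*1000).round(2))
    return Rt
E
python3 - <<'E'
from h import *
d=pickle.load(open("top0.pkl","rb"));s0=pickle.load(open("scene0.pkl","rb"))
c=np.array([(282,117),(538,208),(425,524),(170,428)])/5+[310,150]-0.4
P=px2w(d,c,0.012);print(P.round(4));print([np.linalg.norm(P[i]-P[i-1]).round(4) for i in range(4)])
fx=(P[0]+P[1]-P[2]-P[3]);yaw=np.arctan2(fx[1],fx[0]);print("yaw",yaw,P.mean(0))
l=np.array([(400,385)])/4+[100,130]-.4
print("lens top",px2w(d,l,0.014), "scene",px2w(s0,[(302,179)],.016))
# colour segmentation of lens
im=d["img"].astype(int);m=(im[:,:,0]-im[:,:,2]<20);m[:,:185]=0;m[:,216:]=0;m[:210]=0;m[242:]=0
v,u=np.nonzero(m);
(cc,r)=cv2.minEnclosingCircle(np.c_[u,v].astype(np.float32));print(len(u),cc,r,u.mean(),v.mean(),px2w(d,[cc,(u.mean(),v.mean())],.014))
s,R=st();print(R.round(3))
E
```

```text
[[ 0.6357 -0.1467  0.012 ]
 [ 0.596  -0.2587  0.012 ]
 [ 0.4559 -0.207   0.012 ]
 [ 0.4961 -0.0961  0.012 ]]
[np.float64(0.1485), np.float64(0.1188), np.float64(0.1493), np.float64(0.1179)]
yaw -0.35037094309369815 [ 0.54592326 -0.17710179  0.012     ]
lens top [[0.5121303  0.22578216 0.014     ]] scene [[0.52478006 0.22807355 0.016     ]]
534 (199.5, 225.8333282470703) 13.176262855529785 199.5749063670412 225.9119850187266 [[0.51216447 0.2260093  0.014     ]
 [0.51199059 0.22583549 0.014     ]]
t 0.9 pos [149.79 658.15 248.3 ] F [-0.27  0.54  0.67] T [-0.012  0.007  0.02 ] w 0.9941 q [ 1.31   0.264  1.604  0.     1.274 -0.037]
[[ 0.975 -0.     0.222]
 [-0.222  0.     0.975]
 [-0.    -1.     0.   ]]
```

```bash
python3 - <<'E'
from h import *
go([0.515,0.226,0.25],1.2204)
d=snap("wrist","w0");print(d["position"],d["rotation"],d["intrinsics"][0,0])
E
```

```text
t 0.9 pos [149.79 658.15 248.3 ] F [-0.27  0.54  0.67] T [-0.012  0.007  0.02 ] w 0.9941 q [ 1.31   0.264  1.604  0.     1.274 -0.037]
turn(rad) [-0.      0.1266 -0.    ] deg 7.26 slide before turn mm [ 452.     -1.7  -340.35]  after turn [ 491.37   -1.7  -280.53]
[0.08428958 0.67196666 0.37337751] [2.28309743 1.82447442 0.24494177] 280.2638187026198
```

View pics/w0.png

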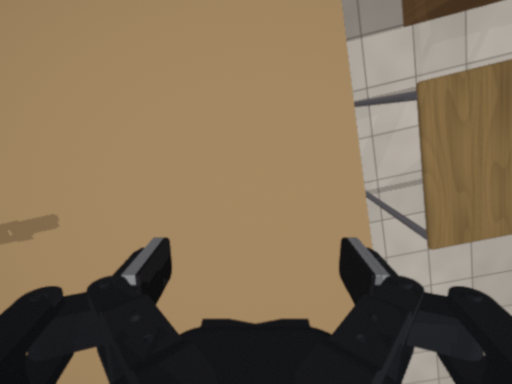

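Request:
jog_arm(turn=[[0,0,0],[0,0,0],[0,0,0],[0,0,0],[0,0,0]], slide=[[36,0,-27],[36,0,-27],[36,0,-27],[36,0,-27],[36,0,-27]], grip=[100,100,100,100,100], newtons=40)

```text
time: 1.45
tool_pos: [0.2962, 0.4852, 0.2485]
tcp_rot: [-1.563, 0.175, -0.176]
wrist_force: [0.9, -0.0, -0.0]
width: 1.0
```

Request:
jog_arm(turn=[[0,0,0],[0,0,0],[0,0,0],[0,0,0],[0,0,0]], slide=[[36,0,-27],[36,0,-27],[36,0,-27],[36,0,-27],[36,0,-27]], grip=[100,100,100,100,100])

```text
time: 1.95
tool_pos: [0.4419, 0.3135, 0.2487]
tcp_rot: [-1.563, 0.175, -0.176]
wrist_force: [0.6, 1.1, 0.4]
width: 1.002
```

```bash
python3 - <<'E'
from h import *
go([0.515,0.226,0.25],1.2204)
d=snap("wrist","w1");R=cam(d)[0];print(d["position"],R.round(3))
E
```

```text
t 1.95 pos [441.89 313.52 248.67] F [0.58 1.12 0.4 ] T [-0.004  0.023  0.037] w 1.0019 q [ 0.571  0.011  1.889  0.     1.241 -0.776]
turn(rad) [-0.0007  0.1267  0.0006] deg 7.26 slide before turn mm [ 90.7   -1.33 -69.12]  after turn [ 98.71  -1.33 -57.11]
[0.37627473 0.32723815 0.3736837 ] [[ 0.221  0.941  0.258]
 [ 0.975 -0.213 -0.058]
 [ 0.     0.265 -0.964]]
```

View pics/w1.png

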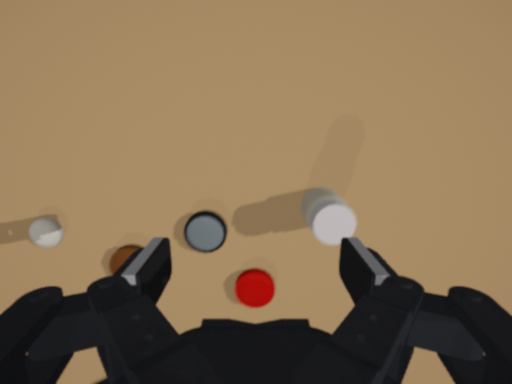

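```bash
python3 - <<'E'
from h import *
for f,box in (("w1",(175,240,205,258)),):
    d=pickle.load(open(f+".pkl","rb"))
    g=d["img"].astype(int); m=((g[:,:,0]-g[:,:,2])<25).astype(np.uint8); a=np.zeros_like(m); a[box[2]:box[3],box[0]:box[1]]=m[box[2]:box[3],box[0]:box[1]]
    n,lab,stt,cen=cv2.connectedComponentsWithStats(a); k=1+stt[1:,4].argmax(); print(stt[k],cen[k])
    c,_=cv2.findContours((lab==k).astype(np.uint8),0,1); 
    e=cv2.fitEllipse(c[0]);print(e, px2w(d,[cen[k]],.010),px2w(d,[cen[k]],.014))
    print("depth",d["depth"][231,205])
    t=pickle.load(open("top0.pkl","rb"));q=px2w(t,[(180.7,180.7)],.014);print("red top",q)
E
```

```text
[ 185  212   41   40 1313] [205.01827875 231.42041127]
((205.01559448242188, 231.4163360595703), (39.36158752441406, 40.622283935546875), 95.4241943359375) [[0.51060845 0.22557471 0.01      ]] [[0.50913097 0.22669286 0.014     ]]
depth 0.38450265
red top [[0.61383182 0.27151227 0.014     ]]
```

Request:
jog_arm(turn=[[0,0,0],[0,0,0],[0,0,0],[0,0,0],[0,0,0]], slide=[[11,0,-44],[11,0,-44],[11,0,-44],[11,0,-44],[11,0,-44]], grip=[100,100,100,100,100])

```text
time: 2.5
tool_pos: [0.4455, 0.0868, 0.2486]
tcp_rot: [-1.563, 0.175, -0.176]
wrist_force: [-0.0, 0.0, -0.5]
width: 0.999
```

Request:
jog_arm(turn=[[0,0,0],[0,0,0],[0,0,0],[0,0,0],[0,0.127,0]], slide=[[11,0,-44],[11,0,-44],[11,0,-44],[11,0,-44],[11,0,-44]], grip=[100,100,100,100,100])

```text
time: 3.0
tool_pos: [0.4504, -0.1402, 0.2487]
tcp_rot: [-1.553, 0.276, -0.278]
wrist_force: [0.6, 0.6, -0.4]
width: 1.005
```

Request:
jog_arm(turn=[[0,0,0]], slide=[[0,0,0]], grip=[100])

```text
time: 3.1
tool_pos: [0.4505, -0.1431, 0.2487]
tcp_rot: [-1.555, 0.281, -0.283]
wrist_force: [1.0, -0.5, -0.6]
width: 0.999
```

```bash
python3 - <<'E'
from h import *
go([0.55,-0.177,0.25],1.2204)
d=snap("wrist","w2");R=cam(d)[0];print(d["position"],R.round(3))
cv2.imwrite("pics/w2c.png",cv2.resize(cv2.imread("pics/w2.png")[100:300,150:350],None,fx=3,fy=3,interpolation=cv2.INTER_CUBIC))
E
```

```text
t 3.1 pos [ 450.51 -143.12  248.74] F [ 0.96 -0.49 -0.61] T [ 0.013 -0.011  0.003] w 0.9989 q [-3.590e-01 -1.280e-01  2.020e+00 -2.000e-03  1.248e+00 -1.570e+00]
turn(rad) [ 0.0021 -0.0085  0.0017] deg 0.51 slide before turn mm [105.06  -1.09   3.22]  after turn [105.08  -1.26   2.33]
[ 0.38747086 -0.1203511   0.37368827] [[ 0.35   0.903  0.248]
 [ 0.937 -0.337 -0.095]
 [-0.002  0.266 -0.964]]
```

View pics/w2.png

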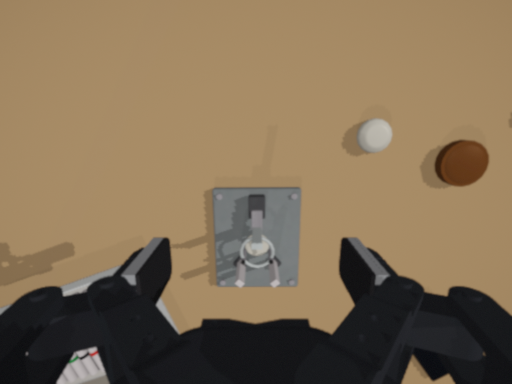

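View pics/w2c.png

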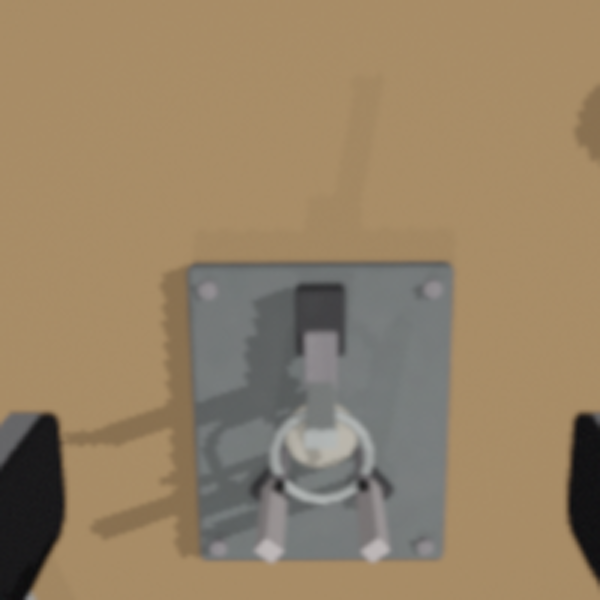

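```bash
cat > fit.py <<'E'
from h import *
from scipy.optimize import least_squares
t=pickle.load(open("top0.pkl","rb"));w=pickle.load(open("w2.pkl","rb"))
def crop(a,s,o): return (np.array(a,float)+.5)/s-.5+np.array(o)
wc=crop([(190,265),(452,263),(443,560),(201,560)],3,(150,100)) # plate corners: -x+/-y.. 
wp=crop([(269,550),(375,549)],3,(150,100))
tc=crop([(282,117),(538,208),(425,524),(170,428)],5,(310,150))
tp=crop([(378,226),(477,262)],5,(310,150))
wr=crop([(322,455)],3,(150,100)); tr=crop([(379,306)],5,(310,150))
# wrist image: cols grow with +foot y ; rows grow with +foot x
cornw=np.array([(-75,-60),(-75,60),(75,60),(75,-60)])/1000
cornt=np.array([(75,60),(75,-60),(-75,-60),(-75,60)])/1000
a=np.radians(40);pa=np.array([np.cos(a),np.sin(a)])*.0345;pb=pa*[1,-1]
def model(v):
    x,y,yaw,off,hr,bx,by=v
    c,s=np.cos(yaw),np.sin(yaw);M=np.array([[c,-s],[s,c]])
    def W(p,z,b=(0,0)): 
        q=np.atleast_2d(p)@M.T+[x,y]+np.array(b); return np.c_[q,np.full(len(q),z)]
    o=np.array([off,0]); B=(bx,by) # bias of top camera wrt wrist
    return np.concatenate([w2px(w,W(cornw+o,.012))-wc,w2px(w,W([pb,pa],.07))-wp,w2px(w,W((0,0),hr))-wr,
     w2px(t,W(cornt+o,.012,B))-tc,w2px(t,W([pa,pb],.07,B))-tp,w2px(t,W((0,0),hr,B))-tr]).ravel()
r=least_squares(model,[.546,-.177,-.35,0,.04,0,0]);print(r.x.round(4));print(r.fun.reshape(-1,2).round(1))
E
python3 fit.py
```

```text
[ 0.5476 -0.1783 -0.3515 -0.0051  0.0383  0.0033 -0.001 ]
[[-1.6 -0.3]
 [ 1.4 -0.2]
 [ 0.6  0.1]
 [-0.5  0.4]
 [-0.3  0. ]
 [ 0.5  0.2]
 [-0.1  0.1]
 [ 0.2 -0.6]
 [ 0.5  0.1]
 [ 0.5  0.4]
 [-0.3 -0.1]
 [-0.7 -0.1]
 [ 0.1  0.3]
 [-0.2 -0. ]]
```

```bash
python3 - <<'E'
from h import *
go([0.5108,.2262,0.25],1.2193)
E
```

```text
t 3.15 pos [ 450.38 -140.72  248.48] F [ 0.2   0.34 -0.05] T [ 0.072 -0.029 -0.004] w 0.9969 q [-0.356 -0.128  2.021 -0.     1.249 -1.571]
turn(rad) [ 0.0001 -0.0041  0.0003] deg 0.24 slide before turn mm [-71.11  -1.59 365.  ]  after turn [-69.61  -1.52 365.29]
```

Request:
jog_arm(turn=[[0,-0.004,0],[0,0,0],[0,0,0],[0,0,0],[0,0,0]], slide=[[-8.7,0,45.7],[-8.7,0,45.7],[-8.7,0,45.7],[-8.7,0,45.7],[-8.7,0,45.7]], grip=[100,100,100,100,100])

```text
time: 3.65
tool_pos: [0.4868, 0.0945, 0.2485]
tcp_rot: [-1.553, 0.27, -0.271]
wrist_force: [1.2, -0.1, -0.3]
width: 0.997
```

Request:
jog_arm(turn=[[0,0,0],[0,0,0],[0,0,0],[0,0,0],[0,0,0]], slide=[[-8.7,0,45.7],[-8.7,0,45.7],[-8.7,0,45.7],[0,40,0],[0,40,0]], grip=[100,100,100,100,100])

```text
time: 4.15
tool_pos: [0.5099, 0.2332, 0.1693]
tcp_rot: [-1.551, 0.265, -0.27]
wrist_force: [0.2, -1.3, -0.5]
width: 1.0
```

Request:
jog_arm(turn=[[0,0,0],[0,0,0],[0,0,0]], slide=[[0,40,0],[0,0,0],[0,0,0]], grip=[100,100,100])

```text
time: 4.45
tool_pos: [0.5083, 0.2298, 0.1281]
tcp_rot: [-1.555, 0.272, -0.269]
wrist_force: [0.4, -0.5, 0.4]
width: 0.997
```

```bash
python3 - <<'E'
from h import *
go([0.5108,.2262,0.021],1.2193)
d=snap("wrist","w3")
E
```

```text
t 4.45 pos [508.33 229.84 128.13] F [ 0.44 -0.48  0.41] T [ 0.015 -0.036 -0.   ] w 0.9967 q [ 0.38   0.151  1.973  0.     1.019 -0.846]
turn(rad) [ 0.0012  0.0065 -0.0017] deg 0.39 slide before turn mm [  3.74 107.12  -2.46]  after turn [  3.57 107.13  -2.56]
```

View pics/w3.png

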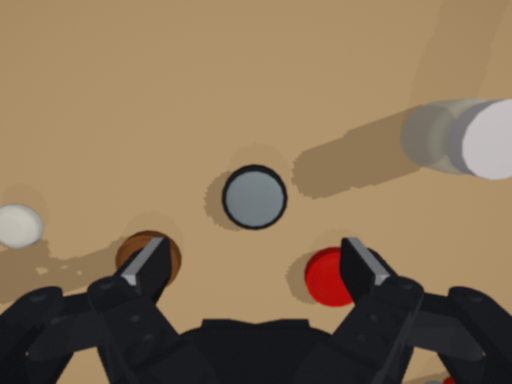

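```bash
python3 - <<'E'
from h import *
d=pickle.load(open("w3.pkl","rb"))
g=d["img"].astype(int); m=((g[:,:,0]-g[:,:,2])<25).astype(np.uint8); a=np.zeros_like(m); b=(215,295,155,235);a[b[2]:b[3],b[0]:b[1]]=m[b[2]:b[3],b[0]:b[1]]
n,lab,stt,cen=cv2.connectedComponentsWithStats(a); k=1+stt[1:,4].argmax(); print(stt[k],cen[k])
for z in(.010,.014):print(px2w(d,[cen[k]],z))
L=px2w(d,[cen[k]],.012)[0]
go([L[0],L[1],.021],1.2193)
E
```

```text
[ 222  165   65   65 3269] [253.99785867 196.98959927]
[[0.50955608 0.22719752 0.01      ]]
[[0.5085004  0.22759678 0.014     ]]
t 4.5 pos [510.02 230.17 129.96] F [-0.73  0.15  0.76] T [-0.022 -0.026 -0.001] w 1.0043 q [ 0.379  0.15   1.971  0.     1.018 -0.846]
turn(rad) [-0.0014  0.006   0.0013] deg 0.36 slide before turn mm [ -0.13 108.96  -3.1 ]  after turn [ 2.0000e-02  1.0896e+02 -2.9400e+00]
```

Request:
jog_arm(turn=[[0,0.003,0],[0,0,0],[0,0,0],[0,0,0],[0,0,0]], slide=[[1,30,-3],[0,30,0],[0,26,0],[0,20,0],[0,0,0]], grip=[100,100,100,100,100], newtons=20)

```text
time: 5.0
tool_pos: [0.5094, 0.2259, 0.0224]
tcp_rot: [-1.554, 0.275, -0.274]
wrist_force: [-0.7, 0.1, 0.3]
width: 0.998
```

```bash
python3 - <<'E'
from h import *
for i in range(1): st()
d=snap("wrist","w4");st()
d=snap("scene","s4");cv2.imwrite("pics/s4c.png",cv2.resize(cv2.imread("pics/s4.png")[110:240,230:400],None,fx=4,fy=4,interpolation=cv2.INTER_CUBIC))
E
```

```text
t 5.0 pos [509.42 225.94  22.43] F [-0.66  0.11  0.29] T [-0.055 -0.015  0.028] w 0.9976 q [ 0.373  0.289  2.038  0.     0.816 -0.848]
t 5.05 pos [510.44 226.31  23.77] F [ 0.5  -0.4   1.33] T [-0.007  0.034  0.022] w 0.9988 q [ 0.373  0.288  2.036  0.     0.816 -0.848]
```

View pics/w4.png

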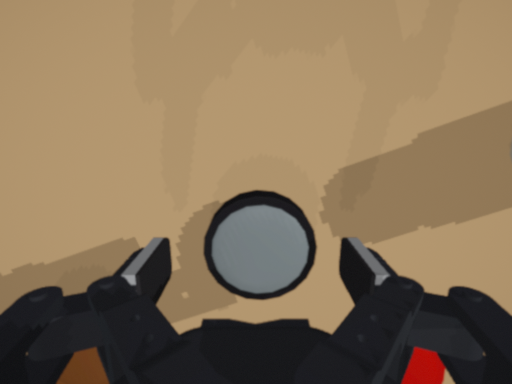

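View pics/s4c.png

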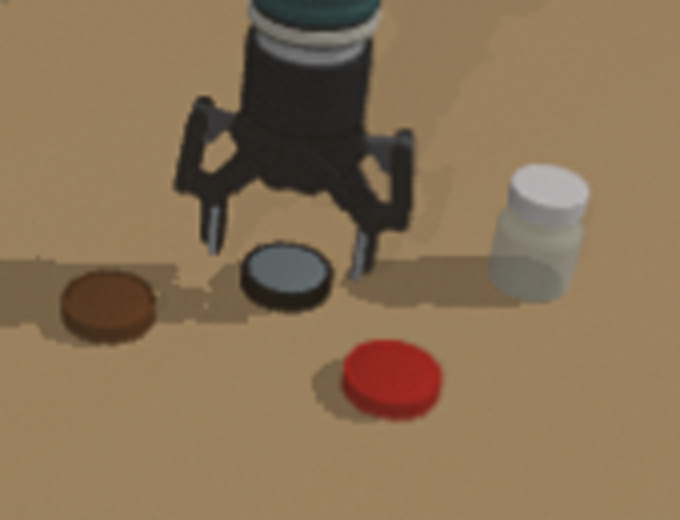

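```bash
python3 - <<'E'
from h import *
d=pickle.load(open("w4.pkl","rb"));R,p,K,D=cam(d)
def P(u,v):
    n=cv2.undistortPoints(np.array([[[u,v]]],float),K,D).ravel(); z=d["depth"][v,u]; return R@(np.array([n[0],n[1],1])*z)+p
tcp=np.array([510,226.5,23])/1e3;zt=np.array([np.cos(1.2193),np.sin(1.2193),0]);yt=np.array([0,0,-1.]);Rt=np.c_[np.cross(yt,zt),yt,zt]
for uv in [(166,240),(162,240),(155,240),(160,250),(165,260),(167,270),(345,241),(350,241),(255,241),(260,246),(150,262),(130,280)]: print(uv,d["depth"][uv[1],uv[0]].round(4),P(*uv).round(4),((P(*uv)-tcp)@Rt*1000).round(1))
g=d["img"].astype(int); m=((g[:,:,0]-g[:,:,2])<25).astype(np.uint8); a=np.zeros_like(m); b=(200,320,180,302);a[b[2]:b[3],b[0]:b[1]]=m[b[2]:b[3],b[0]:b[1]]
n,lab,stt,cen=cv2.connectedComponentsWithStats(a); k=1+stt[1:,4].argmax(); print(stt[k],cen[k])
for z in(.010,.014):print(px2w(d,[cen[k]],z), ((px2w(d,[cen[k]],z)[0]-tcp)@Rt*1000).round(1))
print((Rt.T@(p-tcp)).round(4))
E
```

```text
(166, 240) 0.1353 [0.4851 0.188  0.0229] [-10.1   0.1 -44.7]
(162, 240) 0.1336 [0.484  0.187  0.0244] [-10.8  -1.4 -46. ]
(155, 240) 0.1322 [0.4825 0.1846 0.0257] [-11.4  -2.7 -48.8]
(160, 250) 0.1264 [0.4857 0.1879 0.0322] [ -9.5  -9.2 -44.5]
(165, 260) 0.1331 [0.4929 0.1855 0.0274] [ -1.9  -4.4 -44.4]
(167, 270) 0.137 [0.499  0.183  0.0251] [  4.7  -2.1 -44.7]
(345, 241) 0.1343 [0.5145 0.2687 0.0238] [-10.3  -0.8  41.2]
(350, 241) 0.1308 [0.5135 0.2704 0.0271] [-11.8  -4.1  42.4]
(255, 241) 0.1424 [0.5031 0.2271 0.0164] [-6.7  6.6 -1.8]
(260, 246) 0.1429 [0.5065 0.2286 0.0166] [-4.   6.4  0.7]
(150, 262) 0.1138 [0.4848 0.1886 0.045 ] [-10.6 -22.  -44.3]
(130, 280) 0.1028 [0.4845 0.1853 0.0566] [ -9.7 -33.6 -47.4]
[ 204  191  112  108 9390] [259.33887114 245.08775293]
[[0.50886729 0.22747166 0.01      ]] [-1.4 13.   0.5]
[[0.50704899 0.22806288 0.014     ]] [-3.3  9.   0.5]
[-0.0671 -0.1245 -0.0019]
```

Request:
jog_arm(turn=[[0,0,0],[0,0,0],[0,0,0],[0,0,0],[0,0,0]], slide=[[0,9,0],[0,0,0],[0,0,0],[0,0,0],[0,0,0]], grip=[100,85,76,70,64], newtons=20)

```text
time: 5.6
tool_pos: [0.5099, 0.2261, 0.014]
tcp_rot: [-1.553, 0.274, -0.275]
wrist_force: [0.4, -0.4, 2.8]
width: 0.69
```

Request:
jog_arm(turn=[[0,0,0],[0,0,0],[0,0,0],[0,0,0]], slide=[[0,0,0],[0,0,0],[0,0,0],[0,0,0]], grip=[60,60,60,60], newtons=20)

```text
time: 6.0
tool_pos: [0.5099, 0.2261, 0.0139]
tcp_rot: [-1.553, 0.274, -0.275]
wrist_force: [-0.6, -0.8, 6.0]
width: 0.692
```

```bash
python3 - <<'E'
from h import *
d=snap("wrist","w5");st()
R,p,K,D=cam(d)
def P(u,v):
    n=cv2.undistortPoints(np.array([[[u,v]]],float),K,D).ravel(); z=d["depth"][v,u]; return R@(np.array([n[0],n[1],1])*z)+p
E
```

```text
t 6.05 pos [509.94 226.08  13.95] F [-0.95 -0.44  6.29] T [ 0.025  0.117 -0.014] w 0.6949 q [ 0.373  0.302  2.041  0.     0.798 -0.848]
```

View pics/w5.png

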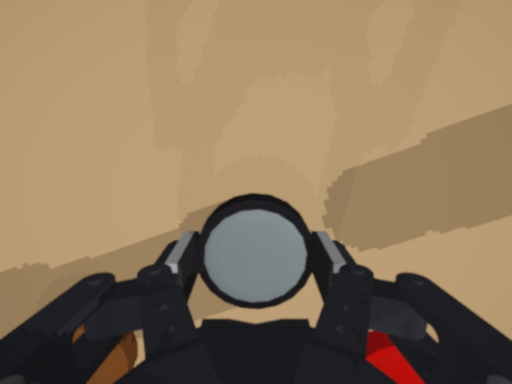

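Request:
jog_arm(turn=[[0,0,0],[0,0,0],[0,0,0],[0,0,0],[0,0,0]], slide=[[0,0,0],[0,-5,0],[0,-30,0],[0,-40,0],[0,0,0]], grip=[60,60,60,60,60], newtons=40)

```text
time: 6.55
tool_pos: [0.5132, 0.2273, 0.0936]
tcp_rot: [-1.548, 0.268, -0.281]
wrist_force: [0.3, -0.2, -0.9]
width: 0.683
```

Request:
jog_arm(turn=[[0,0,0],[0,0,0]], slide=[[0,0,0],[0,0,0]], grip=[60,60])

```text
time: 6.75
tool_pos: [0.5081, 0.2253, 0.0869]
tcp_rot: [-1.555, 0.276, -0.273]
wrist_force: [-0.7, -0.7, -0.9]
width: 0.681
```

```bash
python3 - <<'E'
from h import *
st()
d=snap("wrist","w6");st()
d=snap("scene","s6");cv2.imwrite("pics/s6c.png",cv2.resize(cv2.imread("pics/s6.png")[110:240,230:400],None,fx=4,fy=4,interpolation=cv2.INTER_CUBIC))
E
```

```text
t 6.75 pos [508.07 225.32  86.89] F [-0.71 -0.68 -0.88] T [-0.035  0.016 -0.008] w 0.6811 q [ 0.373  0.198  2.006 -0.     0.94  -0.848]
t 6.8 pos [507.8  225.23  86.43] F [-1.64 -0.22 -2.12] T [-0.033 -0.032  0.016] w 0.6829 q [ 0.373  0.198  2.007 -0.     0.94  -0.848]
```

View pics/w6.png

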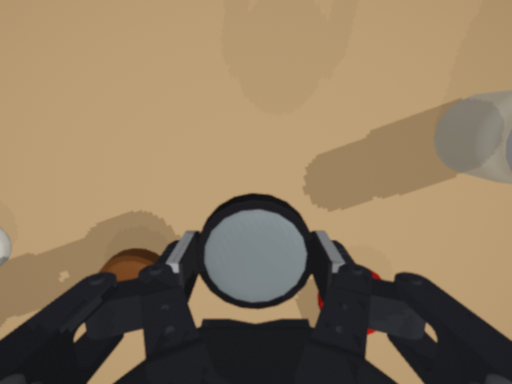

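View pics/s6c.png

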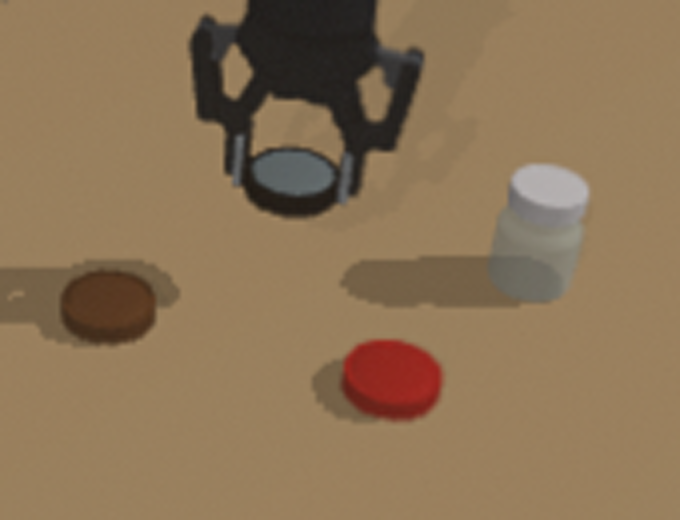

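```bash
python3 - <<'E'
from h import *
d=pickle.load(open("w6.pkl","rb"));R,p,K,D=cam(d)
# tool frame from camera pose: w4 gave cam offset in tool; use camera rot for axes
zt=np.array([np.cos(1.2193),np.sin(1.2193),0]);yt=np.array([0,0,-1.]);Rt=np.c_[np.cross(yt,zt),yt,zt]
tcp=bot.read_state()["tool_pos"]
print((Rt.T@(p-tcp)).round(4),(Rt.T@R).round(3))
L=px2w(d,[(255.5,250.5)],tcp[2])[0];print(((L-tcp)@Rt*1000).round(1))
L=px2w(d,[(255.5,250.5)],tcp[2]+.002)[0];print(((L-tcp)@Rt*1000).round(1))
go([.549,-.1788,.18],1.2193)
E
```

```text
[-0.0663 -0.1257 -0.0008] [[-0.003  0.965  0.262]
 [ 0.002 -0.262  0.965]
 [ 1.     0.004 -0.001]]
[-3.6  0.  -0.6]
[-4.6 -2.  -0.6]
t 6.85 pos [507.82 225.23  86.35] F [ 0.6   0.1  -1.04] T [ 0.014 -0.017 -0.011] w 0.6814 q [ 0.373  0.199  2.007 -0.     0.94  -0.848]
turn(rad) [ 0.0025  0.0017 -0.0028] deg 0.24 slide before turn mm [ 176.89  -93.24 -365.69]  after turn [ 177.77  -93.65 -365.15]
```

Request:
jog_arm(turn=[[0,0,0],[0,0,0],[0,0,0],[0,0,0],[0,0,0]], slide=[[0,-47,0],[5,-47,-12],[22,0,-43],[22,0,-43],[22,0,-43]], grip=[60,60,60,60,60])

```text
time: 7.35
tool_pos: [0.5272, 0.0678, 0.1815]
tcp_rot: [-1.554, 0.274, -0.272]
wrist_force: [0.7, -0.6, -1.8]
width: 0.681
```

Request:
jog_arm(turn=[[0,0,0],[0,0,0],[0,0,0],[0,0,0],[0,0,0]], slide=[[22,0,-43],[22,0,-43],[22,0,-43],[22,0,-43],[22,0,-43]], grip=[60,60,60,60,60])

```text
time: 7.85
tool_pos: [0.5565, -0.1723, 0.1806]
tcp_rot: [-1.553, 0.277, -0.273]
wrist_force: [1.0, 1.4, -1.3]
width: 0.681
```

Request:
jog_arm(turn=[[0,0,0],[0,0,0],[0,0,0]], slide=[[0,0,-9],[0,0,0],[0,0,0]], grip=[60,60,60])

```text
time: 8.15
tool_pos: [0.5535, -0.1781, 0.1809]
tcp_rot: [-1.552, 0.277, -0.273]
wrist_force: [0.2, 0.4, -0.9]
width: 0.679
```

```bash
python3 - <<'E'
from h import *
d=snap("wrist","w7")
go([.5547,-.1807,.18],1.2193)
d=snap("top","t7");cv2.imwrite("pics/t7c.png",cv2.resize(cv2.imread("pics/t7.png")[150:270,310:450],None,fx=5,fy=5,interpolation=cv2.INTER_CUBIC))
E
```

```text
t 8.2 pos [ 553.72 -177.62  181.27] F [-0.04 -0.35 -1.39] T [ 0.062 -0.037  0.03 ] w 0.6831 q [-3.540e-01  1.410e-01  1.878e+00  1.000e-03  1.125e+00 -1.576e+00]
turn(rad) [-0.0006  0.0024 -0.0022] deg 0.19 slide before turn mm [ 1.98  1.26 -2.56]  after turn [ 1.98  1.27 -2.56]
```

View pics/w7.png

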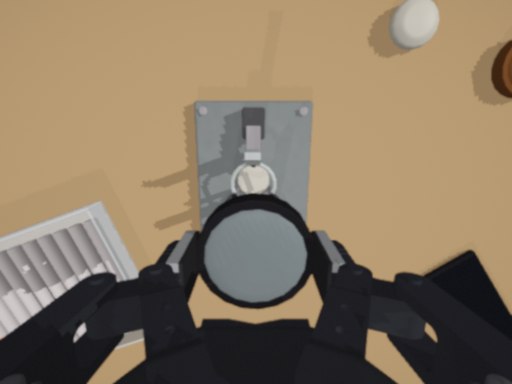

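```bash
python3 - <<'E'
from h import *
d=pickle.load(open("w7.pkl","rb"));R,p,K,D=cam(d)
cv2.imwrite("pics/w7c.png",cv2.resize(d["img"][80:260,170:340,::-1],None,fx=4,fy=4,interpolation=cv2.INTER_CUBIC))
E
```

```text
(no output)
```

View pics/w7c.png

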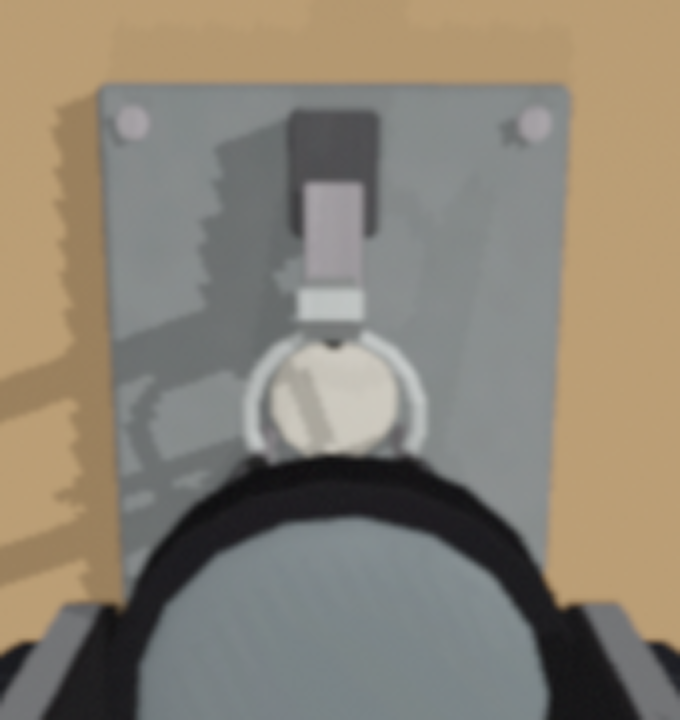

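View pics/t7c.png

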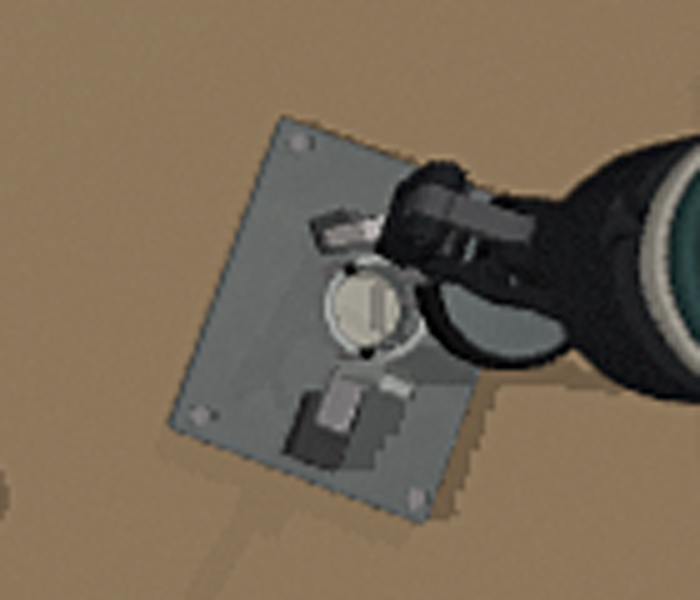

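```bash
python3 - <<'E'
from h import *
d=pickle.load(open("w7.pkl","rb"));R,p,K,D=cam(d)
# tcp from camera (calibrated): assume tool axes from camera; express everything relative to camera in nominal tool axes
Rt=R@np.array([[-0.003,.965,.262],[.002,-.262,.965],[1,.004,-.001]]).T
print(np.degrees(np.arctan2(Rt[1,2],Rt[0,2])))
Rt=go([.5547,-.1807,.18],1.2193)
def T(uv,z): return (px2w(d,[uv],z)[0]-p)@Rt*1000
zc=.181
print("lens ctr",T((255.5,250.5),zc),T((255.5,250.5),zc+.002))
a=T((252.4,152.1),.093);b=T((252.4,159.6),.081)
print("lip",a,"-> axis x",a[0]+32,"face",b,"-> axis x",b[0]+26)
c=lambda x,y:(170+(x+.5)/4-.5,80+(y+.5)/4-.5)
for q,z in [((100,87),.012),((568,87),.012),((131,123),.014),((535,124),.014)]: print(T(c(*q),z))
print("dark stud 180", [ (z,T(c(333,343),z)) for z in (.03,.04,.05)])
E
```

```text
69.80562280052561
t 8.25 pos [ 553.97 -177.4   181.6 ] F [ 0.02  0.38 -1.41] T [ 0.005 -0.036 -0.036] w 0.6821 q [-3.530e-01  1.410e-01  1.878e+00  1.000e-03  1.124e+00 -1.576e+00]
turn(rad) [-0.0005  0.0031 -0.0015] deg 0.2 slide before turn mm [ 1.82  1.6  -2.85]  after turn [ 1.82  1.6  -2.85]
lens ctr [ 62.36405231 125.2027136    0.48541071] [ 61.36784304 123.2027136    0.47765671]
lip [ 24.6286856  213.2027136   -1.77699184] -> axis x 56.628685599284715 face [ 32.02170369 225.2027136   -1.87570556] -> axis x 58.02170369136406
[-16.01194337 294.2027136  -59.95545505]
[-16.33025144 294.2027136   56.49457045]
[ -7.44182529 292.2027136  -52.31052505]
[ -7.47804311 292.2027136   48.39753193]
dark stud 180 [(0.03, array([ 45.0175229 , 276.2027136 ,  -1.82751331])), (0.04, array([ 43.38765032, 266.2027136 ,  -1.76134766])), (0.05, array([ 41.75777774, 256.2027136 ,  -1.695182  ]))]
```

Request:
jog_arm(turn=[[0,0.002,0],[0,0,0],[0,0,0],[0,0,0],[0,0,0]], slide=[[7,0,-2.3],[0,35,0],[0,30,0],[0,0,0],[0,0,0]], grip=[60,60,60,60,60])

```text
time: 8.75
tool_pos: [0.5601, -0.1828, 0.1171]
tcp_rot: [-1.553, 0.276, -0.274]
wrist_force: [0.4, 0.5, 0.1]
width: 0.678
```

```bash
python3 - <<'E'
from h import *
d=snap("wrist","w8");st()
cv2.imwrite("pics/w8c.png",cv2.resize(d["img"][60:260,160:350,::-1],None,fx=4,fy=4,interpolation=cv2.INTER_CUBIC)[:600])
E
```

```text
t 8.8 pos [ 561.21 -183.43  118.48] F [ 0.17  0.47 -0.03] T [-0.006 -0.066  0.047] w 0.6823 q [-0.358  0.218  1.914  0.     1.008 -1.578]
```

View pics/w8c.png

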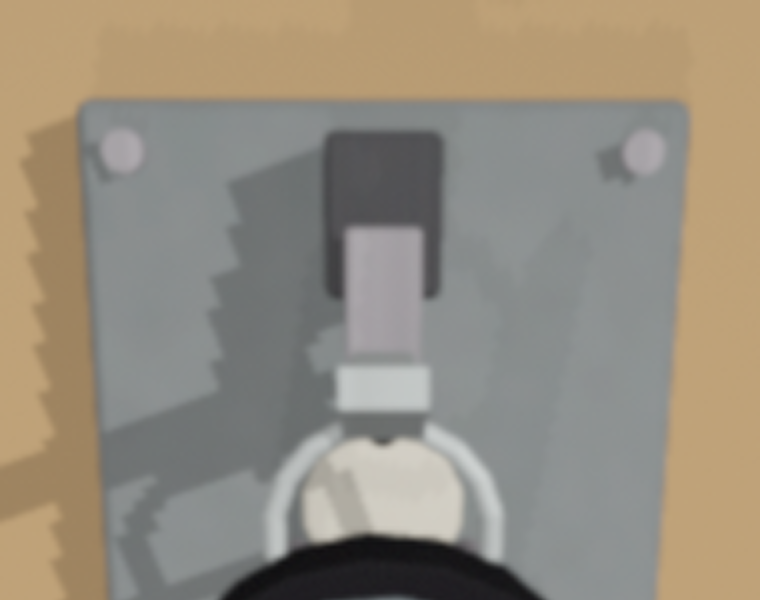

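Request:
jog_arm(turn=[[0,0,0],[0,0,0],[0,0,0],[0,0,0],[0,0,0]], slide=[[0,10,0],[0,10,0],[0,7,0],[0,0,0],[0,0,0]], grip=[60,60,60,60,60])

```text
time: 9.3
tool_pos: [0.5598, -0.1836, 0.0899]
tcp_rot: [-1.553, 0.277, -0.276]
wrist_force: [-0.2, -0.2, -1.1]
width: 0.682
```

```bash
python3 - <<'E'
from h import *
d=snap("wrist","w9");st()
cv2.imwrite("pics/w9c.png",cv2.resize(d["img"][60:260,160:350,::-1],None,fx=4,fy=4,interpolation=cv2.INTER_CUBIC)[:600])
E
```

```text
t 9.35 pos [ 560.2  -183.7    90.28] F [ 0.64 -0.38 -0.82] T [ 0.015 -0.06  -0.005] w 0.6855 q [-0.359  0.25   1.934  0.     0.958 -1.578]
```

View pics/w9c.png

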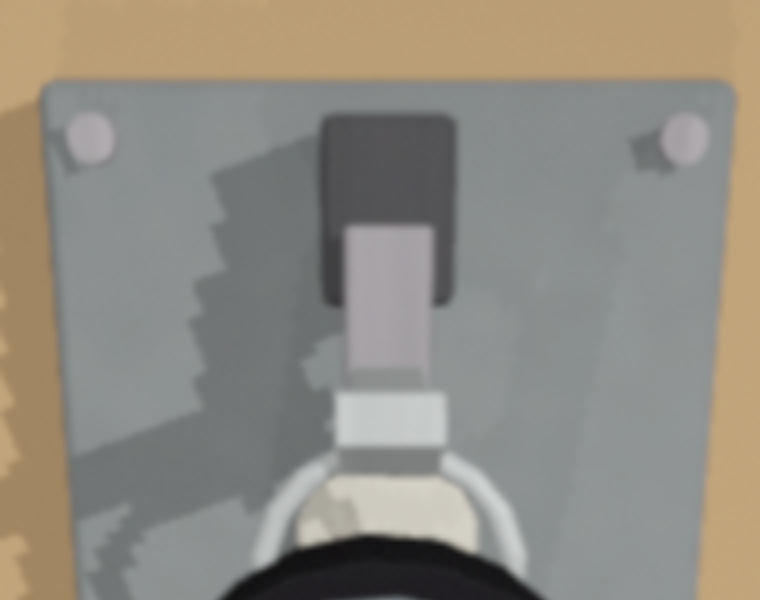

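Request:
jog_arm(turn=[[0,0,0],[0,0,0],[0,0,0],[0,0,0]], slide=[[-2,0,1.2],[-2,0,0],[0,0,0],[0,0,0]], grip=[60,60,60,60])

```text
time: 9.75
tool_pos: [0.5568, -0.1811, 0.0905]
tcp_rot: [-1.553, 0.276, -0.276]
wrist_force: [-0.1, -0.0, -0.8]
width: 0.681
```

Request:
jog_arm(turn=[[0,0,0],[0,0,0],[0,0,0]], slide=[[-2,0,0],[0,0,0],[0,0,0]], grip=[60,60,60])

```text
time: 10.05
tool_pos: [0.5549, -0.1804, 0.0903]
tcp_rot: [-1.553, 0.276, -0.276]
wrist_force: [0.3, 0.5, -0.6]
width: 0.685
```

Request:
jog_arm(turn=[[0,0,0],[0,0,0],[0,0,0]], slide=[[-2,0,0],[0,0,0],[0,0,0]], grip=[60,60,60])

```text
time: 10.35
tool_pos: [0.553, -0.1797, 0.0902]
tcp_rot: [-1.553, 0.276, -0.276]
wrist_force: [-0.2, 0.7, -0.8]
width: 0.685
```

Request:
jog_arm(turn=[[0,0,0],[0,0,0],[0,0,0]], slide=[[-1.5,0,0],[0,0,0],[0,0,0]], grip=[60,60,60])

```text
time: 10.65
tool_pos: [0.5526, -0.1796, 0.0908]
tcp_rot: [-1.554, 0.274, -0.278]
wrist_force: [3.8, -2.0, -0.9]
width: 0.683
```

Request:
jog_arm(turn=[[0,0,0],[0,0,0],[0,0,0]], slide=[[-1.5,0,0],[0,0,0],[0,0,0]], grip=[60,60,60])

```text
time: 10.95
tool_pos: [0.551, -0.179, 0.0908]
tcp_rot: [-1.553, 0.275, -0.278]
wrist_force: [4.8, -1.7, -0.7]
width: 0.685
```

```bash
python3 - <<'E'
from h import *
d=snap("wrist","w10");st()
cv2.imwrite("pics/w10c.png",cv2.resize(d["img"][60:260,160:350,::-1],None,fx=4,fy=4,interpolation=cv2.INTER_CUBIC)[:600])
E
```

```text
t 11.0 pos [ 550.95 -178.98   90.73] F [ 5.05 -1.48 -0.24] T [-0.297 -0.812 -0.013] w 0.6838 q [-0.357  0.231  1.957 -0.     0.952 -1.576]
```

View pics/w10c.png

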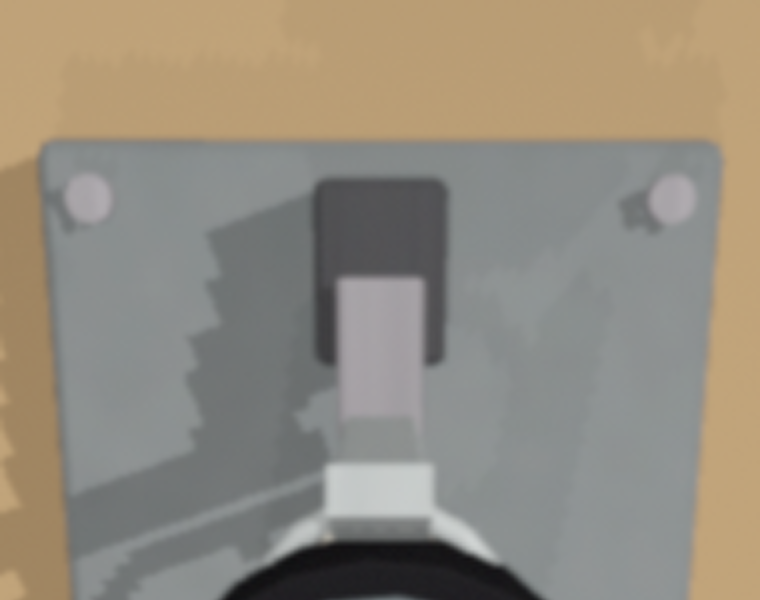

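Request:
jog_arm(turn=[[0,0,0],[0,0,0],[0,0,0],[0,0,0]], slide=[[-2,0,0],[-2,0,0],[0,0,0],[0,0,0]], grip=[60,60,60,60])

```text
time: 11.4
tool_pos: [0.548, -0.1779, 0.091]
tcp_rot: [-1.554, 0.273, -0.279]
wrist_force: [6.3, -2.7, -1.0]
width: 0.683
```

```bash
python3 - <<'E'
from h import *
s,R=st();print(R.round(4))
E
```

```text
t 11.4 pos [ 547.98 -177.88   91.02] F [ 6.29 -2.65 -1.02] T [-0.405 -1.08  -0.003] w 0.6835 q [-0.357  0.224  1.965  0.     0.949 -1.576]
[[ 0.9387  0.0033  0.3446]
 [-0.3446 -0.0012  0.9387]
 [ 0.0036 -1.      0.    ]]
```

Request:
jog_arm(turn=[[0,0,0],[0,0,0],[0,0,0],[0,0,0]], slide=[[-2,0,0],[0,0,0],[0,0,0],[0,0,0]], grip=[60,60,60,60])

```text
time: 11.8
tool_pos: [0.5465, -0.1774, 0.0912]
tcp_rot: [-1.554, 0.273, -0.28]
wrist_force: [7.6, -2.3, -2.5]
width: 0.679
```

Request:
jog_arm(turn=[[0,0,0],[0,0,0],[0,0,0],[0,0,0],[0,0,0]], slide=[[0,3,0],[0,3,0],[0,2,0],[0,2,0],[0,0,0]], grip=[60,60,60,60,60])

```text
time: 12.3
tool_pos: [0.5467, -0.1775, 0.0813]
tcp_rot: [-1.554, 0.272, -0.28]
wrist_force: [6.6, -2.3, -0.2]
width: 0.681
```

Request:
jog_arm(turn=[[0,0,0],[0,0,0],[0,0,0],[0,0,0],[0,0,0]], slide=[[0,3,0],[0,3,0],[0,3,0],[0,0,0],[0,0,0]], grip=[60,60,60,60,60])

```text
time: 12.8
tool_pos: [0.5467, -0.1774, 0.0723]
tcp_rot: [-1.554, 0.272, -0.28]
wrist_force: [7.7, -3.1, -2.1]
width: 0.683
```

```bash
python3 - <<'E'
from h import *
d=snap("scene","s11");st()
cv2.imwrite("pics/s11c.png",cv2.resize(d["img"][110:230,70:220,::-1],None,fx=5,fy=5,interpolation=cv2.INTER_CUBIC))
E
```

```text
t 12.85 pos [ 546.7  -177.46   72.28] F [ 7.93 -2.98 -1.63] T [-0.44  -1.173  0.021] w 0.6845 q [-0.357  0.245  1.98  -0.     0.912 -1.576]
```

View pics/s11c.png

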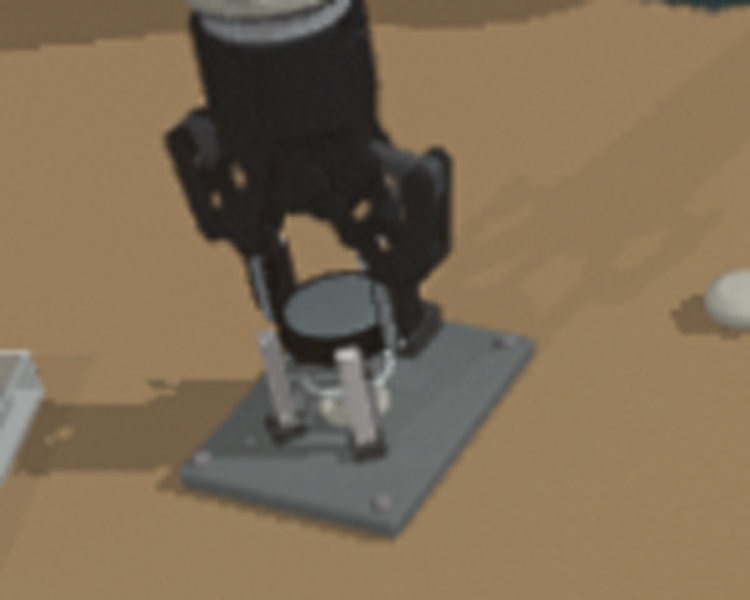

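Request:
jog_arm(turn=[[0,0,0],[0,0,0],[0,0,0]], slide=[[0,1,0],[0,1,0],[0,0,0]], grip=[60,60,60])

```text
time: 13.15
tool_pos: [0.5469, -0.1775, 0.0705]
tcp_rot: [-1.554, 0.272, -0.28]
wrist_force: [7.4, -1.1, 0.2]
width: 0.68
```

```bash
python3 - <<'E'
from h import *
# estimate stud tip height from w9/w7 views: dark stud tip 180deg & ring; triangulate using w7 (row) and top0
import pickle
t=pickle.load(open("top0.pkl","rb"));s=pickle.load(open("scene0.pkl","rb"))
# stud tips in top crop: (350,268),(432,299),(367,352)
c=(np.array([(350,268),(432,299),(367,352)])+.5)/5-.5+[310,150]
for z in (.03,.035,.04,.045,.05,.055):
    P=px2w(t,c,z); ctr=P.mean(0); yaw=np.arctan2(*( (P[0]+P[1])/2-P[2])[[1,0]])
    print(z,ctr.round(4),[np.linalg.norm(P[i]-ctr).round(4) for i in range(3)],yaw.round(3))
print("axis top ~",0.5476+.0033,-.1783-.001)
E
```

```text
0.03 [ 0.5509 -0.1841  0.03  ] [np.float64(0.0216), np.float64(0.0213), np.float64(0.0211)] -0.343
0.035 [ 0.5508 -0.1824  0.035 ] [np.float64(0.0214), np.float64(0.0212), np.float64(0.021)] -0.343
0.04 [ 0.5507 -0.1807  0.04  ] [np.float64(0.0213), np.float64(0.021), np.float64(0.0209)] -0.343
0.045 [ 0.5506 -0.179   0.045 ] [np.float64(0.0212), np.float64(0.0209), np.float64(0.0207)] -0.343
0.05 [ 0.5504 -0.1774  0.05  ] [np.float64(0.021), np.float64(0.0208), np.float64(0.0206)] -0.343
0.055 [ 0.5503 -0.1757  0.055 ] [np.float64(0.0209), np.float64(0.0206), np.float64(0.0205)] -0.343
axis top ~ 0.5509 -0.1793
```

Request:
jog_arm(turn=[[0,0,0],[0,0,0],[0,0,0]], slide=[[0,1,0],[0,1,0],[0,0,0]], grip=[60,60,60])

```text
time: 13.45
tool_pos: [0.5469, -0.1775, 0.0685]
tcp_rot: [-1.554, 0.272, -0.28]
wrist_force: [6.9, -3.4, -0.1]
width: 0.682
```

Request:
jog_arm(turn=[[0,0,0],[0,0,0],[0,0,0]], slide=[[0,1,0],[0,1,0],[0,0,0]], grip=[60,60,60])

```text
time: 13.75
tool_pos: [0.5469, -0.1775, 0.0665]
tcp_rot: [-1.554, 0.272, -0.28]
wrist_force: [7.2, -3.1, 0.1]
width: 0.683
```

Request:
jog_arm(turn=[[0,0,0],[0,0,0],[0,0,0]], slide=[[0,1,0],[0,1,0],[0,0,0]], grip=[60,60,60])

```text
time: 14.05
tool_pos: [0.5469, -0.1775, 0.0645]
tcp_rot: [-1.554, 0.272, -0.28]
wrist_force: [7.6, -2.3, -0.1]
width: 0.682
```

Request:
jog_arm(turn=[[0,0,0],[0,0,0],[0,0,0]], slide=[[0.7,0,0],[0,0,0],[0,0,0]], grip=[60,60,60])

```text
time: 14.35
tool_pos: [0.5475, -0.1777, 0.0646]
tcp_rot: [-1.554, 0.272, -0.28]
wrist_force: [6.5, -2.9, -0.3]
width: 0.684
```

```bash
cat > f.py <<'E'
from h import *
s,R=st();c=np.array([.939,-.344]);print("Ffoot x,y,z",(s["wrist_force"][:2]@c).round(2),(s["wrist_force"][:2]@[.344,.939]).round(2),s["wrist_force"][2].round(2),"pos foot",(s["tool_pos"][:2]@c*1000).round(2),(s["tool_pos"][:2]@[.344,.939]*1000).round(2))
E
python3 f.py
```

```text
t 14.35 pos [ 547.46 -177.74   64.56] F [ 6.53 -2.91 -0.29] T [-0.447 -1.116 -0.028] w 0.6844 q [-0.357  0.256  1.982 -0.     0.898 -1.576]
Ffoot x,y,z 7.13 -0.48 -0.29 pos foot 575.21 21.43
```

Request:
jog_arm(turn=[[0,0,0],[0,0,0],[0,0,0]], slide=[[0.7,0,0],[0,0,0],[0,0,0]], grip=[60,60,60])

```text
time: 14.65
tool_pos: [0.548, -0.1779, 0.0645]
tcp_rot: [-1.554, 0.273, -0.28]
wrist_force: [5.5, -2.0, -1.1]
width: 0.677
```

```bash
python3 f.py
```

```text
t 14.65 pos [ 547.97 -177.93   64.5 ] F [ 5.51 -1.97 -1.06] T [-0.398 -1.035 -0.009] w 0.6772 q [-0.357  0.258  1.981 -0.     0.898 -1.576]
Ffoot x,y,z 5.85 0.05 -1.06 pos foot 575.75 21.43
```

Request:
jog_arm(turn=[[0,0,0],[0,0,0],[0,0,0]], slide=[[0.7,0,0],[0,0,0],[0,0,0]], grip=[60,60,60])

```text
time: 14.95
tool_pos: [0.5485, -0.1781, 0.0644]
tcp_rot: [-1.554, 0.273, -0.279]
wrist_force: [6.1, -1.8, -0.2]
width: 0.683
```

```bash
python3 f.py
```

```text
t 14.95 pos [ 548.46 -178.09   64.42] F [ 6.08 -1.79 -0.22] T [-0.324 -0.995 -0.006] w 0.6831 q [-0.357  0.259  1.98  -0.     0.899 -1.576]
Ffoot x,y,z 6.33 0.41 -0.22 pos foot 576.27 21.44
```

Request:
jog_arm(turn=[[0,0,0],[0,0,0],[0,0,0]], slide=[[0.6,0,0],[0,0,0],[0,0,0]], grip=[60,60,60])

```text
time: 15.25
tool_pos: [0.5489, -0.1782, 0.0643]
tcp_rot: [-1.554, 0.273, -0.279]
wrist_force: [6.2, -2.3, -0.1]
width: 0.68
```

```bash
python3 f.py
```

```text
t 15.25 pos [ 548.86 -178.23   64.34] F [ 6.25 -2.27 -0.1 ] T [-0.376 -0.962  0.047] w 0.68 q [-0.357  0.26   1.979 -0.     0.9   -1.576]
Ffoot x,y,z 6.65 0.02 -0.1 pos foot 576.69 21.45
```

Request:
jog_arm(turn=[[0,0,0],[0,0,0],[0,0,0]], slide=[[0.6,0,0],[0,0,0],[0,0,0]], grip=[60,60,60])

```text
time: 15.55
tool_pos: [0.5489, -0.1784, 0.0641]
tcp_rot: [-1.554, 0.274, -0.278]
wrist_force: [5.2, -1.3, -0.2]
width: 0.682
```

```bash
python3 f.py
```

```text
t 15.55 pos [ 548.94 -178.36   64.11] F [ 5.23 -1.25 -0.16] T [-0.325 -0.853 -0.016] w 0.6825 q [-0.357  0.261  1.978 -0.     0.9   -1.576]
Ffoot x,y,z 5.34 0.62 -0.16 pos foot 576.81 21.35
```

Request:
jog_arm(turn=[[0,0,0],[0,0,0],[0,0,0]], slide=[[0.6,0,0],[0,0,0],[0,0,0]], grip=[60,60,60])

```text
time: 15.85
tool_pos: [0.549, -0.1785, 0.0638]
tcp_rot: [-1.554, 0.275, -0.277]
wrist_force: [4.6, -2.5, -0.4]
width: 0.68
```

```bash
python3 f.py
```

```text
t 15.85 pos [ 549.02 -178.47   63.82] F [ 4.64 -2.55 -0.43] T [-0.408 -0.806 -0.04 ] w 0.6803 q [-0.357  0.262  1.977 -0.     0.901 -1.576]
Ffoot x,y,z 5.24 -0.79 -0.43 pos foot 576.93 21.28
```

Request:
jog_arm(turn=[[0,0,0],[0,0,0],[0,0,0]], slide=[[0.6,0,0],[0,0,0],[0,0,0]], grip=[60,60,60])

```text
time: 16.15
tool_pos: [0.549, -0.1785, 0.0635]
tcp_rot: [-1.554, 0.276, -0.276]
wrist_force: [4.0, -3.3, -0.6]
width: 0.687
```

```bash
python3 f.py
```

```text
t 16.15 pos [ 549.03 -178.49   63.46] F [ 4.02 -3.31 -0.58] T [-0.495 -0.68  -0.028] w 0.6872 q [-0.357  0.263  1.976 -0.     0.902 -1.576]
Ffoot x,y,z 4.91 -1.73 -0.58 pos foot 576.94 21.27
```

Request:
jog_arm(turn=[[0,0,0],[0,0,0],[0,0,0]], slide=[[0.6,0,-0.7],[0,0,0],[0,0,0]], grip=[60,60,60])

```text
time: 16.45
tool_pos: [0.549, -0.1786, 0.0632]
tcp_rot: [-1.552, 0.276, -0.276]
wrist_force: [3.6, 0.6, 0.2]
width: 0.682
```

```bash
python3 f.py
```

```text
t 16.45 pos [ 549.04 -178.62   63.16] F [3.59 0.57 0.21] T [ 0.024 -0.706 -0.016] w 0.6822 q [-3.580e-01  2.640e-01  1.976e+00  1.000e-03  9.030e-01 -1.577e+00]
Ffoot x,y,z 3.17 1.77 0.21 pos foot 576.99 21.14
```

Request:
jog_arm(turn=[[0,0,0],[0,0,0],[0,0,0]], slide=[[0.6,0,-0.3],[0,0,0],[0,0,0]], grip=[60,60,60])

```text
time: 16.75
tool_pos: [0.549, -0.1787, 0.0629]
tcp_rot: [-1.552, 0.277, -0.275]
wrist_force: [3.7, 4.1, -0.4]
width: 0.683
```

```bash
python3 f.py; python3 -c "
from h import *
s,R=st();print(R.round(4))"
```

```text
t 16.75 pos [ 549.05 -178.71   62.9 ] F [ 3.66  4.14 -0.43] T [ 0.596 -0.404 -0.025] w 0.683 q [-3.580e-01  2.650e-01  1.975e+00  1.000e-03  9.030e-01 -1.578e+00]
Ffoot x,y,z 2.01 5.14 -0.43 pos foot 577.03 21.07
t 16.75 pos [ 549.05 -178.71   62.9 ] F [ 3.66  4.14 -0.43] T [ 0.596 -0.404 -0.025] w 0.683 q [-3.580e-01  2.650e-01  1.975e+00  1.000e-03  9.030e-01 -1.578e+00]
[[ 9.387e-01 -1.300e-03  3.447e-01]
 [-3.447e-01  1.400e-03  9.387e-01]
 [-1.700e-03 -1.000e+00  9.000e-04]]
```

Request:
jog_arm(turn=[[0,0,0],[0,0,0],[0,0,0]], slide=[[0,0,0.6],[0,0,0],[0,0,0]], grip=[60,60,60])

```text
time: 17.05
tool_pos: [0.5491, -0.1787, 0.0629]
tcp_rot: [-1.553, 0.277, -0.275]
wrist_force: [0.7, 3.1, -0.5]
width: 0.683
```

```bash
python3 f.py
```

```text
t 17.05 pos [ 549.1  -178.68   62.87] F [ 0.66  3.1  -0.47] T [ 0.5   -0.18   0.012] w 0.6831 q [-0.358  0.265  1.975 -0.     0.903 -1.577]
Ffoot x,y,z -0.45 3.14 -0.47 pos foot 577.08 21.11
```

Request:
jog_arm(turn=[[0,0,0],[0,0,0],[0,0,0]], slide=[[-0.5,0,0.5],[0,0,0],[0,0,0]], grip=[60,60,60])

```text
time: 17.35
tool_pos: [0.5491, -0.1786, 0.063]
tcp_rot: [-1.554, 0.277, -0.275]
wrist_force: [1.1, -0.7, -2.7]
width: 0.682
```

```bash
python3 f.py
```

```text
t 17.35 pos [ 549.11 -178.61   62.97] F [ 1.05 -0.68 -2.65] T [-0.059 -0.209  0.041] w 0.6821 q [-3.570e-01  2.650e-01  1.975e+00 -1.000e-03  9.020e-01 -1.576e+00]
Ffoot x,y,z 1.22 -0.27 -2.65 pos foot 577.05 21.18
```

Request:
jog_arm(turn=[[0,0,0],[0,0,0],[0,0,0]], slide=[[0,1,0],[0,1,0],[0,0,0]], grip=[60,60,60])

```text
time: 17.65
tool_pos: [0.5491, -0.1786, 0.0611]
tcp_rot: [-1.554, 0.277, -0.275]
wrist_force: [-1.4, -0.2, -0.2]
width: 0.681
```

```bash
python3 f.py
```

```text
t 17.65 pos [ 549.15 -178.56   61.15] F [-1.42 -0.23 -0.2 ] T [-0.148  0.127 -0.035] w 0.6807 q [-3.570e-01  2.670e-01  1.976e+00 -1.000e-03  8.990e-01 -1.576e+00]
Ffoot x,y,z -1.25 -0.7 -0.2 pos foot 577.08 21.24
```

Request:
jog_arm(turn=[[0,0,0],[0,0,0],[0,0,0]], slide=[[-0.3,1,0],[0,0.5,0],[0,0,0]], grip=[60,60,60])

```text
time: 17.95
tool_pos: [0.5492, -0.1786, 0.0599]
tcp_rot: [-1.554, 0.276, -0.276]
wrist_force: [-2.3, -2.3, 1.1]
width: 0.684
```

```bash
python3 f.py
```

```text
t 17.95 pos [ 549.17 -178.56   59.9 ] F [-2.34 -2.29  1.05] T [-0.306  0.249 -0.011] w 0.6839 q [-3.570e-01  2.680e-01  1.977e+00 -1.000e-03  8.960e-01 -1.576e+00]
Ffoot x,y,z -1.41 -2.96 1.05 pos foot 577.09 21.25
```

Request:
jog_arm(turn=[[0,0,0],[0,0,0],[0,0,0]], slide=[[-0.5,0.7,-0.4],[0,0.6,0],[0,0,0]], grip=[60,60,60])

```text
time: 18.25
tool_pos: [0.5491, -0.1786, 0.059]
tcp_rot: [-1.553, 0.275, -0.277]
wrist_force: [-1.5, -0.4, 3.9]
width: 0.681
```

```bash
python3 f.py
```

```text
t 18.25 pos [ 549.11 -178.56   59.02] F [-1.52 -0.4   3.91] T [-0.132  0.24  -0.011] w 0.6807 q [-0.358  0.269  1.979  0.     0.893 -1.577]
Ffoot x,y,z -1.29 -0.9 3.91 pos foot 577.04 21.22
```

Request:
jog_arm(turn=[[0,0,0],[0,0,0],[0,0,0]], slide=[[-0.3,0.6,0],[0,0,0],[0,0,0]], grip=[60,60,60])

```text
time: 18.55
tool_pos: [0.5491, -0.1786, 0.0587]
tcp_rot: [-1.553, 0.275, -0.277]
wrist_force: [-1.3, -0.4, 5.7]
width: 0.68
```

```bash
python3 f.py; python3 - <<'E'
from h import *
s,R=st();print(R.round(4))
d=snap("scene","s12")
cv2.imwrite("pics/s12c.png",cv2.resize(d["img"][110:230,70:220,::-1],None,fx=5,fy=5,interpolation=cv2.INTER_CUBIC))
E
python3 f.py
```

```text
t 18.55 pos [ 549.09 -178.57   58.69] F [-1.28 -0.38  5.66] T [-0.057  0.224 -0.012] w 0.6798 q [-0.358  0.269  1.979  0.     0.892 -1.577]
Ffoot x,y,z -1.07 -0.79 5.66 pos foot 577.03 21.21
t 18.55 pos [ 549.09 -178.57   58.69] F [-1.28 -0.38  5.66] T [-0.057  0.224 -0.012] w 0.6798 q [-0.358  0.269  1.979  0.     0.892 -1.577]
[[ 9.388e-01  1.500e-03  3.446e-01]
 [-3.446e-01 -5.000e-04  9.388e-01]
 [ 1.600e-03 -1.000e+00  0.000e+00]]
t 18.6 pos [ 549.13 -178.59   58.72] F [-0.85 -1.22  5.46] T [-0.101  0.249  0.009] w 0.6825 q [-0.358  0.269  1.979  0.     0.892 -1.577]
Ffoot x,y,z -0.38 -1.43 5.46 pos foot 577.07 21.21
```

View pics/s12c.png

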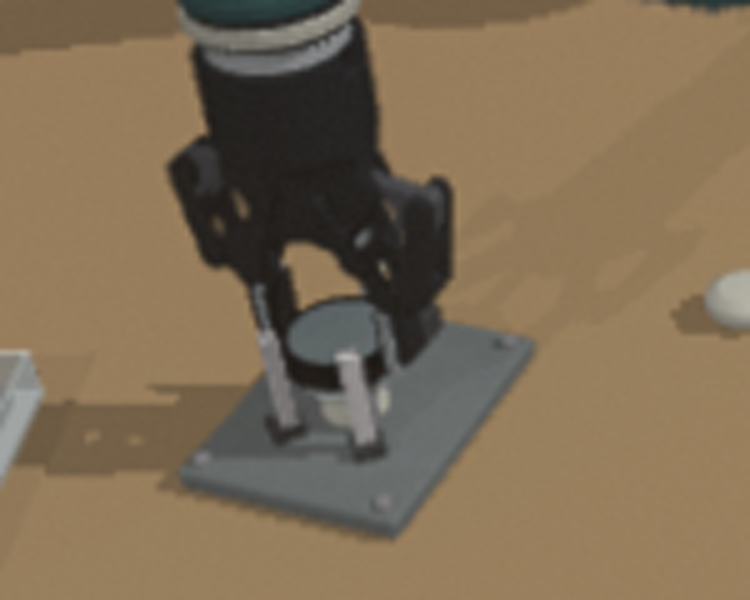

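Request:
jog_arm(turn=[[0,0,0],[0,0,0],[0,0,0],[0,0,0],[0,0,0]], slide=[[0,0,0],[0,0,0],[0,0,0],[0,0,0],[0,0,0]], grip=[60,60,70,74,80], newtons=20)

```text
time: 19.1
tool_pos: [0.548, -0.1779, 0.0573]
tcp_rot: [-1.553, 0.277, -0.275]
wrist_force: [0.3, 0.1, -0.9]
width: 0.799
```

Request:
jog_arm(turn=[[0,0,0],[0,0,0],[0,0,0],[0,0,0]], slide=[[0,0,0],[0,0,0],[0,0,0],[0,0,0]], grip=[90,95,95,95])

```text
time: 19.5
tool_pos: [0.5483, -0.1783, 0.0578]
tcp_rot: [-1.553, 0.276, -0.276]
wrist_force: [-0.4, -0.4, -0.9]
width: 0.949
```

```bash
python3 f.py; python3 - <<'E'
from h import *
d=snap("wrist","w13")
E
```

```text
t 19.5 pos [ 548.31 -178.28   57.78] F [-0.37 -0.4  -0.92] T [ 0.031 -0.06  -0.061] w 0.9489 q [-0.358  0.27   1.98   0.     0.892 -1.577]
Ffoot x,y,z -0.21 -0.51 -0.92 pos foot 576.2 21.21
```

View pics/w13.png

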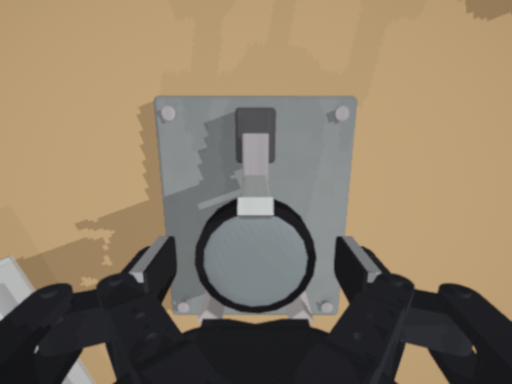

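Request:
jog_arm(turn=[[0,0,0],[0,0,0],[0,0,0],[0,0,0],[0,0,0]], slide=[[0,-5,0],[0,-15,0],[0,-30,0],[0,-40,0],[0,-45,0]], grip=[100,100,100,100,100])

```text
time: 20.05
tool_pos: [0.5476, -0.178, 0.1944]
tcp_rot: [-1.553, 0.277, -0.275]
wrist_force: [0.8, -0.6, 0.9]
width: 0.997
```

Request:
jog_arm(turn=[[0,0,0],[0,0,0],[0,0,0],[0,0,0],[0,0,0]], slide=[[-40,-10,20],[-40,0,20],[-30,0,10],[0,0,0],[0,0,0]], grip=[100,100,100,100,100])

```text
time: 20.55
tool_pos: [0.4626, -0.0933, 0.2044]
tcp_rot: [-1.554, 0.273, -0.278]
wrist_force: [0.3, -0.0, 0.7]
width: 0.997
```

```bash
python3 f.py; python3 - <<'E'
from h import *
for n in("wrist","scene","top"):
    d=snap(n,n+"14")
    b={"wrist":(130,330,150,350,3),"scene":(110,230,70,220,5),"top":(150,270,310,450,5)}[n]
    cv2.imwrite(f"pics/{n}14c.png",cv2.resize(d["img"][b[0]:b[1],b[2]:b[3],::-1],None,fx=b[4],fy=b[4],interpolation=cv2.INTER_CUBIC))
    if n=="wrist":
        R,p,K,D=cam(d); h,w=d["depth"].shape
        u,v=np.meshgrid(np.arange(w),np.arange(h)); nn=cv2.undistortPoints(np.c_[u.ravel(),v.ravel()].astype(float).reshape(-1,1,2),K,D).reshape(-1,2)
        W=(np.c_[nn,np.ones(len(nn))]*d["depth"].reshape(-1,1))@R.T+p
        c=np.array([.5493,-.1788]); r=np.hypot(*(W[:,:2]-c).T)
        m=(r>.0255)&(r<.0285)&(W[:,2]>.03)&(W[:,2]<.075)
        # ring plane
        A=np.c_[W[m,:2]-c,np.ones(m.sum())];co=np.linalg.lstsq(A,W[m,2],rcond=None)[0];print(m.sum(),"plane slopes",co,"std",(W[m,2]-A@co).std())
        m2=(r<.02)&(W[:,2]<.09);A=np.c_[W[m2,:2]-c,r[m2]**2,np.ones(m2.sum())];print("glass",np.linalg.lstsq(A,W[m2,2],rcond=None)[0])
E
```

```text
t 20.55 pos [462.58 -93.33 204.39] F [ 0.29 -0.    0.67] T [-0.01   0.099  0.019] w 0.9975 q [-0.252 -0.095  2.075 -0.     1.159 -1.472]
Ffoot x,y,z 0.28 0.1 0.67 pos foot 466.47 71.49
336 plane slopes [ 0.00388963 -0.01582074  0.05931464] std 0.0017653397575325377
glass [  0.30896967  -0.54237576 -32.77094201   0.06492588]
```

View pics/wrist14c.png

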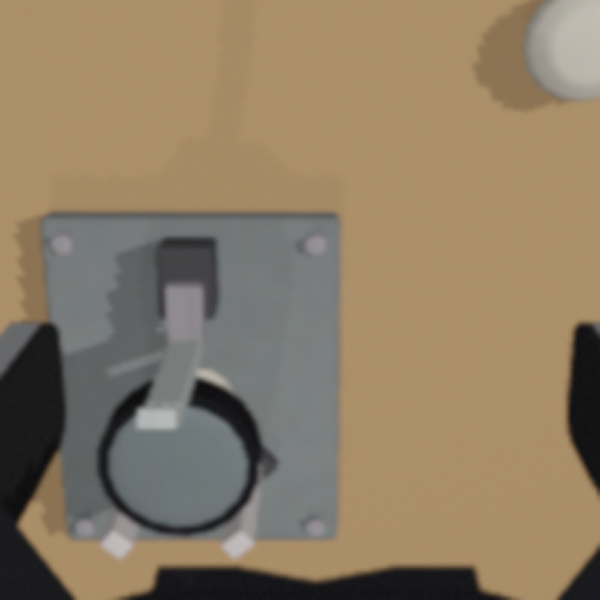

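View pics/scene14c.png

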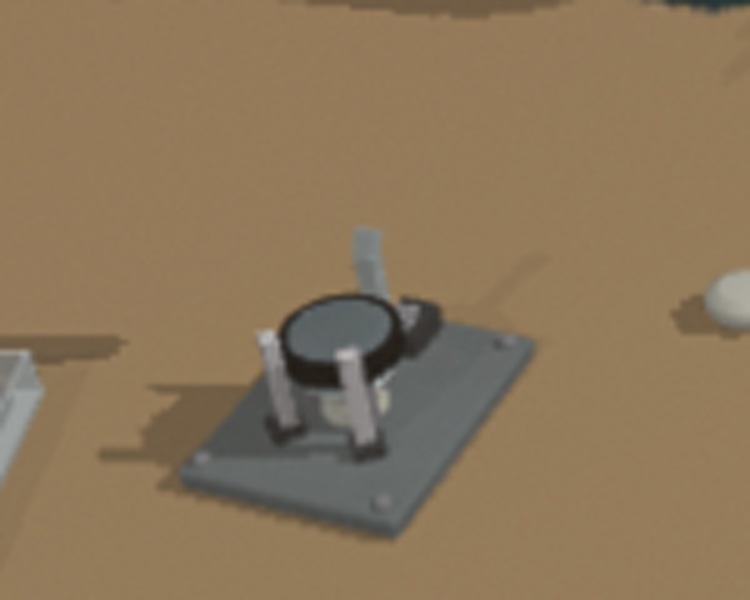

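View pics/top14c.png

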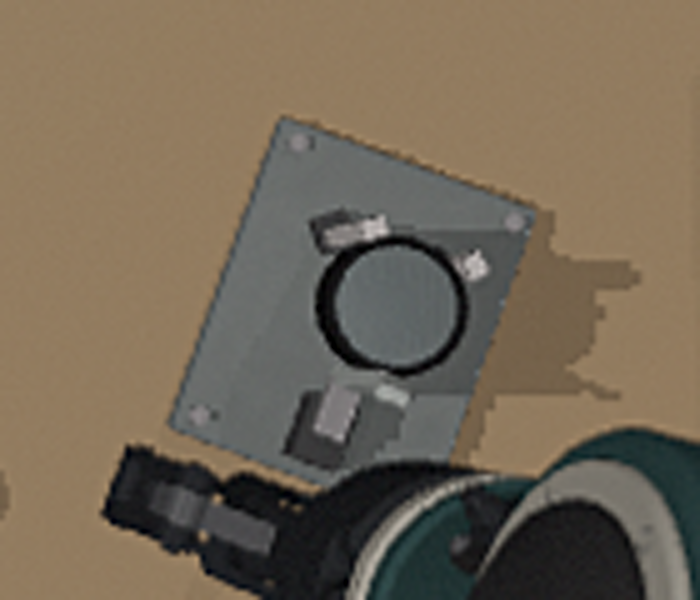

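```bash
python3 - <<'E'
from h import *
for n in("wrist14","top14"):
    d=pickle.load(open(n+".pkl","rb"));R,p,K,D=cam(d); h,w=d["depth"].shape
    u,v=np.meshgrid(np.arange(w),np.arange(h)); nn=cv2.undistortPoints(np.c_[u.ravel(),v.ravel()].astype(float).reshape(-1,1,2),K,D).reshape(-1,2)
    W=(np.c_[nn,np.ones(len(nn))]*d["depth"].reshape(-1,1))@R.T+p
    # restrict to lens pixels: z>.05; find centre of mass
    m=(np.hypot(W[:,0]-.55,W[:,1]+.179)<.034)&(W[:,2]>.052)&(W[:,2]<.068)
    c=(W[m,:2].max(0)+W[m,:2].min(0))/2;print(n,m.sum(),c)
    q=W[m,:2]-c; M=np.array([[.939,-.344],[.344,.939]]); q=q@M.T; r=np.hypot(*q.T); z=W[m,2]
    k=~((q[:,0]<-10e-3)&(abs(q[:,1])<.014)) & (r<.029)
    # z = a + bx + cy + d*max(0,1-(r/.026)^2)
    A=np.c_[np.ones(len(z)),q,np.clip(1-(r/.026)**2,0,None)]
    for i in range(6):
        co=np.linalg.lstsq(A[k],z[k],rcond=None)[0]; e=z-A@co; s=1.5*np.median(abs(e[k])); k&=abs(e)<3*s
    print(k.sum(),co.round(4),"tilt deg",np.degrees(co[1:3]).round(2),"std",e[k].std())
E
```

```text
wrist14 2090 [ 0.54991572 -0.18036898]
1469 [ 0.0597 -0.0132 -0.0002  0.0037] tilt deg [-0.76 -0.01] std 0.0006586032202562698
top14 681 [ 0.55168357 -0.17920942]
488 [ 0.0598 -0.0079 -0.0058  0.0039] tilt deg [-0.45 -0.33] std 0.001277633003637619
```

```bash
python3 - <<'E'
from h import *
for n in("wrist14","top14","w2","top0","w7"):
    d=pickle.load(open(n+".pkl","rb"));R,p,K,D=cam(d); h,w=d["depth"].shape
    u,v=np.meshgrid(np.arange(w),np.arange(h)); nn=cv2.undistortPoints(np.c_[u.ravel(),v.ravel()].astype(float).reshape(-1,1,2),K,D).reshape(-1,2)
    W=(np.c_[nn,np.ones(len(nn))]*d["depth"].reshape(-1,1))@R.T+p
    M=np.array([[.939,-.344],[.344,.939]]); q=(W[:,:2]-[.5495,-.1788])@M.T; z=W[:,2]
    k=(q[:,0]>-.078)&(q[:,0]<.066)&(abs(q[:,1])<.056)&(z>.007)&(z<.017)
    A=np.c_[np.ones(len(z)),q]
    for i in range(4):
        co=np.linalg.lstsq(A[k],z[k],rcond=None)[0]; e=z-A@co; k&=abs(e)<.002
    print(n,k.sum(),co.round(4),np.degrees(co[1:]).round(2),e[k].std().round(5))
E
```

```text
wrist14 5826 [ 0.0116 -0.0004 -0.0003] [-0.02 -0.02] 0.00068
top14 1717 [ 0.0116  0.0008 -0.0013] [ 0.05 -0.08] 0.00099
w2 5642 [ 0.0116  0.     -0.0008] [ 0.   -0.05] 0.00072
top0 2124 [ 0.0117  0.0016 -0.0011] [ 0.09 -0.06] 0.00098
w7 8135 [ 0.0116  0.0004 -0.0002] [ 0.02 -0.01] 0.00069
```

```bash
cat > tilt.py <<'E'
from h import *
def tilt(d,n):
    R,p,K,D=cam(d); h,w=d["depth"].shape
    u,v=np.meshgrid(np.arange(w),np.arange(h)); nn=cv2.undistortPoints(np.c_[u.ravel(),v.ravel()].astype(float).reshape(-1,1,2),K,D).reshape(-1,2)
    W=(np.c_[nn,np.ones(len(nn))]*d["depth"].reshape(-1,1))@R.T+p
    m=(np.hypot(W[:,0]-.55,W[:,1]+.179)<.034)&(W[:,2]>.055)&(W[:,2]<.068)
    M=np.array([[.939,-.344],[.344,.939]]); Q=(W[:,:2]-[.55,-.1795])@M.T; Z=W[:,2]
    c=np.array([(Q[m&(Q[:,0]>0),0].max()+ -0.03+0.0)*0,0])
    y=Q[m&(abs(Q[:,0])<.01),1]; cy=(y.max()+y.min())/2; cx=Q[m&(abs(Q[:,1]-cy)<.02),0]; cx=cx.max()-.03
    q=Q-[0,cy]; 
    for rm,xm in ((.018,-.03),(.018,0),(.022,-.03)):
        r=np.hypot(*q.T)
        k=m&(r<rm)&((abs(q[:,1])>.011)|(q[:,0]>-.002))&(q[:,0]>xm)
        # sphere-ish cap with free centre is degenerate with tilt; report apex too
        x,yv=q.T
        A=np.c_[np.ones(len(x)),x,yv,-(x**2+yv**2)]
        for i in range(4):
            co=np.linalg.lstsq(A[k],Z[k],rcond=None)[0]; e=Z-A@co; k&=abs(e)<.002
        print(n,"glass",rm,xm,k.sum(),co.round(4),"apex",(co[1:3]/(2*co[3])).round(4),"std",e[k].std().round(5),"ctr",cx.round(4),cy.round(4))
    img=d["img"].reshape(-1,3).astype(int); dark=img.max(1)<45
    r=np.hypot(q[:,0],q[:,1])
    k=m&dark&(r>.026)&(r<.0295)&((abs(q[:,1])>.012)|(q[:,0]>0))
    A=np.c_[np.ones(len(r)),q]
    for i in range(5):
        co=np.linalg.lstsq(A[k],Z[k],rcond=None)[0]; e=Z-A@co; k&=abs(e)<.0016
    print(n,"rim",k.sum(),co.round(4),"deg",np.degrees(co[1:]).round(2),e[k].std().round(5), "x range",q[k,0].min().round(3),q[k,0].max().round(3))
if __name__=="__main__":
    import sys
    for n in sys.argv[1:]: tilt(pickle.load(open(n+".pkl","rb")),n)
E
python3 tilt.py wrist14 top14 w13
```

```text
wrist14 glass 0.018 -0.03 488 [ 0.0631 -0.0109 -0.0041  3.5337] apex [-0.0015 -0.0006] std 0.00059 ctr -0.0023 -0.0005
wrist14 glass 0.018 0 352 [ 6.3000e-02  1.6000e-03 -3.1000e-03  3.8698e+00] apex [ 0.0002 -0.0004] std 0.00057 ctr -0.0023 -0.0005
wrist14 glass 0.022 -0.03 770 [ 6.3200e-02 -1.5700e-02 -3.6000e-03  4.0651e+00] apex [-0.0019 -0.0004] std 0.0006 ctr -0.0023 -0.0005
wrist14 rim 191 [ 0.0594 -0.001  -0.0019] deg [-0.06 -0.11] 0.00059 x range -0.026 0.027
top14 glass 0.018 -0.03 135 [ 0.0637 -0.0124  0.0072  4.6873] apex [-0.0013  0.0008] std 0.00094 ctr 0.0 0.0004
top14 glass 0.018 0 101 [ 0.0637 -0.0144  0.0131  4.7305] apex [-0.0015  0.0014] std 0.00099 ctr 0.0 0.0004
top14 glass 0.022 -0.03 217 [ 0.0638 -0.008   0.0103  5.3927] apex [-0.0007  0.001 ] std 0.00095 ctr 0.0 0.0004
top14 rim 79 [ 0.0595 -0.002   0.0042] deg [-0.11  0.24] 0.00076 x range -0.024 0.029
w13 glass 0.018 -0.03 2534 [ 0.063  -0.0103 -0.0048  3.4625] apex [-0.0015 -0.0007] std 0.00054 ctr -0.0017 -0.0005
w13 glass 0.018 0 1812 [ 0.0631 -0.0112 -0.0051  3.46  ] apex [-0.0016 -0.0007] std 0.00052 ctr -0.0017 -0.0005
w13 glass 0.022 -0.03 3993 [ 6.3100e-02 -1.2000e-02 -1.9000e-03  4.0715e+00] apex [-0.0015 -0.0002] std 0.00053 ctr -0.0017 -0.0005
w13 rim 1350 [ 0.0594 -0.0052  0.0012] deg [-0.3   0.07] 0.00053 x range -0.027 0.028
```

Request:
jog_arm(turn=[[0,0,0],[0,0,0],[0,0,0],[0,0,0]], slide=[[-15,15,-25],[-10,15,-25],[0,0,0],[0,0,0]], grip=[100,100,100,100])

```text
time: 21.1
tool_pos: [0.422, -0.1325, 0.1728]
tcp_rot: [-1.552, 0.278, -0.278]
wrist_force: [-0.1, 0.6, 0.3]
width: 1.001
```

```bash
python3 f.py; python3 - <<'E'
from h import *
from tilt import tilt
for i in range(2):
    d=snap("wrist",f"w15{i}");tilt(d,f"w15{i}")
cv2.imwrite("pics/w15c.png",cv2.resize(d["img"][150:350,150:350,::-1],None,fx=3,fy=3,interpolation=cv2.INTER_CUBIC))
E
```

```text
t 21.1 pos [ 421.98 -132.51  172.75] F [-0.1   0.56  0.27] T [ 0.022 -0.009 -0.024] w 1.0007 q [-0.361 -0.123  2.162  0.     1.104 -1.578]
Ffoot x,y,z -0.29 0.49 0.27 pos foot 441.82 20.74Traceback (most recent call last):
  File "<stdin>", line 4, in <module>
  File "tilt.py", line 8, in tilt
    c=np.array([(Q[m&(Q[:,0]>0),0].max()+ -0.03+0.0)*0,0])
                 ~~~~~~~~~~~~~~~~~~~~~^^
    return umr_maximum(a, axis, None, out, keepdims, initial, where)
ValueError: zero-size array to reduction operation maximum which has no identity
```

View pics/w150.png

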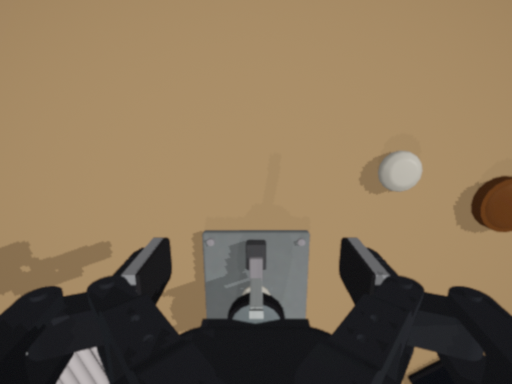

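```bash
python3 -c "
from h import *
print(bot.finish_job()); st()"
```

```text
the job is handed in; nothing more can be done
None
the job is handed in; nothing more can be done
```

The lens is in the stand magnifier, held between the jaw and both posts and resting level on the studs. I handed the job in shortly after 21 s of the 54 s.

**What I did**
- I took the black-ringed glass lens (top picture, pixel 200,226), not the red disc (181,181) or the brown one (252,215).
- I pushed the jaw back with the rim at about 7 N and lowered the lens between the posts. I then moved it until both posts were felt, with side forces of 5 N or less.
- I pressed down until the studs bore. The upward force rose at about 5 N/mm, matching the stud springs, to about 5.6 N at the wrist. That is roughly 6.5 N on the studs, under the 12 N limit.
- I then opened the gripper slowly, rose straight up and backed off.

**Last checks**
- After release the wrist force was near zero, and the pictures show the lens between the jaw and posts with its rim at about 59.4 mm. The rim tilt measured 0.3° or less from both cameras.
- A cruder fit of rim and glass together gave 0.5–0.8° of tilt. I put that down to a 1.5–2 mm camera offset in the lens centre.
- The scene camera placed things about 15 mm further out in x than the other two, so I did not use it for positions.
- The very last close-up did not show the lens because the gripper body hid it. I relied on the pictures taken half a second earlier, and did not test for rocking by touch.
- I moved nothing else on the table. The later pictures showed no sign of disturbance, but I did not measure the other things again.

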